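# Turn the rocking tile stand until it stands firm

### The job

The footed tile stand rocks on the kiln shelf because one of its feet is short. Lift the tile off and lay it flat aside, then turn the stand on the shelf until its short foot stands on the raised clay disc and all four feet touch, and let go of it; then take the tile again and lay it back on the stand's slope, centred and with its lower edge against the cleat. Do not drop the tile or the stand, and leave the bowl, the cup and the brick where they are.

Things in the scene. Friction and masses are not known exactly. Their poses are not given: they have to be found in the camera images.
- shelf: Kiln shelf: fixed pale square slab 270 x 270 x 20 mm lying on the bench; origin at the centre of its underside, so its top is at +20 mm; axes along its edges, z up. The stand starts near its middle.
- disc: Raised fired-clay disc fixed on the shelf, 48 mm in diameter and 10 mm high, centred 65 mm in x and 65 mm in y from the shelf's centre (shelf axes). Origin at the centre of its underside, on the shelf's top.
- stand: Loose clay stand, 0.3-0.5 kg: plate 126 (x) x 50 (y) x 14 mm sloping up 18 deg to +x, on four splayed legs; feet 18 mm wide at (+-65, +-65) mm. Origin midway between the feet, level with the three long feet's soles; z up. Plate's middle: top at z 85 mm; its long sides are free to grip from above for |x| < 35 mm. Starts turned 115-155 deg counter-clockwise (from above) of where it stands firm.
- short_foot (a point): Centre of the sole of the stand's short foot: (65, 65, 10) mm in the stand's frame: high end, left when looking up the slope. It ends 10 mm higher than the others, so off the disc the stand rocks by up to 6 degrees. With the short foot on the disc and the stand in the middle of the shelf, the stand's axes lie along the shelf's.
- rest (a point): Where the centre of the tile's underside belongs: on the plate's top face, 1 mm up the slope from the plate's middle. x points up the slope, y as the stand's y, z square out of the plate. The cleat, a bar 10 mm high, 12 mm thick and 50 mm wide across the plate's low end, has its face at x = -52 mm here.
- tile: Loose flat rectangular tile, 104 mm long (x), 62 mm wide (y), 12 mm thick (z), 0.17 kg give or take a third; origin at the centre of its underside. It starts on the stand's slope, its length along the slope and lower edge at the cleat; it overhangs the plate by 6 mm on each long side, so it can be gripped across its 62 mm. Its two ends are alike.
- bowl: Bystander: grey bowl, 100 mm across, 55 mm high, to the left of the shelf; origin at the centre of its underside.
- cup: Bystander: grey cup without handle, 76 mm across, 70 mm high, to the right; origin at the centre of its underside.
- brick: Bystander: brick 200 x 95 x 60 mm to the right; origin at the centre of its underside. The bench (z = 0) between shelf and brick is clear.
There are look-alikes about, which are no part of the job. Of the things like the tile, leave any that is brown; of the rest the smaller one is meant.

How it is judged:
By the outcome, as a careful person would: the job done as asked, in the order asked, and still so for the second after the job is handed in, with the robot touching nothing.
It also fails if it takes over 61 s, if anything falls off the work surface, if the arm or the gripper's body presses on something with over 40 N, if the wrist force passes 120 N, or if a joint passes its speed limit or range.

### The arm

A 6-joint arm with a two-finger parallel gripper is mounted at the origin on the work surface. World frame = base frame: x ahead of the robot, y to its left, z up, the work surface at z = 0. Lengths are in m, angles in rad, forces in N, time in s.
With the tool pointing down it reaches from about 0.3 to 0.875 m from the base axis. Payload 6.4 kg.
Tool frame: the origin (TCP) lies between the finger pads; the fingertips stand tip_extent ahead of it and the grasp point (between the pads) lies 5 mm behind it (tip_extent is the distance from the TCP to the fingertips, in m); z points along the fingers, y is the direction in which the jaws open and shut (so a half turn about z gives the same grasp; the last joint's range is limited). The gripper opens to 85 mm and grips with 20 to 120 N. Pads are 22 mm wide; open, the fingers measure 114 mm over their backs; the gripper's body (76 mm by 85 mm) begins 54 mm behind the grasp point. The pads swing forward as they close: fully open they stand 13 mm farther back than shut.
Start: joints at [-1.441, 0.181, 1.607, -0, 1.354, -0.206], TCP at [0.189, -0.543, 0.245] pointing down, gripper open.
Joint ranges: [-2.99, 2.99], [-0.89, 2.07], [0.3, 2.58], [-1.14, 4.28], [0, 2.63], [-3.12, 3.12]. Speed limits (rad/s): [2.57, 2.57, 3.01, 3.14, 3.14, 3.14].

### API

Orientations are given as a unit quaternion [w, x, y, z].
In Python, from bench import * gives the robot as it stands.
- The arm moves only by the shell command python3 -m jog 'ROWS'. ROWS is JSON, a list of rows, each a list of 3 entries, a list of its own where there are three numbers: the shift along the tool's x, y, z in mm, then the turn, a rotation vector about the tool's x, y, z in rad, then the opening, from 0 (shut) to 1 (fully open). A call has 1 to 20 rows; each row is the pose to reach, as a shift and turn from the pose measured when the call began, along the tool's axes at that moment; what a row does not reach only later rows make up. A row lasts 1/12 s, in which the tool goes at most 41.7 mm and 7.16 degrees, less where a joint would pass 70% of its speed; a pose out of reach is approached as far as the arm can. A call with a gripper value outside its range is refused whole. The fingers move at their own pace and stop on an object; the grip force is fixed at half the most. Time passes only in rows, so rows that repeat a pose let the fingers close. It gives the time, the measured TCP pose, the force and the opening at its end, in the units of the state.
- get_obs(): the state, without advancing time (a new reading comes with each control period).
- camera(name): name is "side" or "top"; returns (picture, depth): 420x560x3 uint8, red, green, blue; 420x560 float32, m along the optical axis (not along the pixel's ray), 0 where there is no reading.
- get_calibration(name): a dict with "fx", "fy", "cx", "cy" (pixels), "world_from_camera" (4x4, takes a point from camera to world coordinates). Camera axes: x right, y down, z forward; pixel columns grow to the right and rows downward; lengths in m; the calibration is good to about 2 mm. A picture is of the moment at which its call begins. get_calibration takes no time and is no camera call.
- hand_in(): hands the job in, once; it reports no verdict.
The state is a dict: "time_s": time; "q": joint angles; "dq": joint speeds; "joint_efforts": joint torques, N m; "eef_pos": TCP position; "eef_rot": TCP orientation; "wrist_force": force on the tool from outside, world axes, zero at the start; "torque": the same for the moment, N m; "opening": opening from 0.0 (shut) to 1.0 (fully open).
Only numpy, scipy, OpenCV 4.12 (cv2) and the standard library are available. Lean on these libraries where they do the work, as an engineer would, in place of code of your own. Each camera call takes 0.05 s, during which the arm holds its last target.

## Working session

There is one attempt and no reset: what is moved stays moved. The work goes in short steps, Python scripts to look and compute and a shell command to move; the robot and the scene stay as the last step left them, time stands still between calls to the robot, and variables do not carry over. Pictures are saved under pics/ and viewed, and the job is handed in when it is done.

```bash
ls; mkdir -p pics; python3 - <<'E'
from bench import *
import cv2,numpy as np
o=get_obs();print({k:np.round(v,3).tolist() for k,v in o.items()})
for n in("top","side"):
    p,d=camera(n);cv2.imwrite(f"pics/{n}0.png",p[:,:,::-1]);np.savez(f"pics/{n}0.npz",p=p,d=d)
    c=get_calibration(n);print(n,c)
import bench;print([x for x in dir(bench) if x[0]!='_'])
E
```

```text
pics
{'time_s': 0.0, 'q': [-1.441, 0.182, 1.608, -0.0, 1.354, -0.206], 'dq': [0.001, 0.002, -0.001, -0.0, 0.0, 0.001], 'joint_efforts': [-0.0, -44.487, -35.134, -0.0, 0.009, -0.0], 'eef_pos': [0.189, -0.542, 0.244], 'eef_rot': [-0.001, 0.986, 0.167, 0.0], 'wrist_force': [0.683, -0.653, -0.34], 'torque': [0.002, -0.013, -0.047], 'opening': 1.001}
top {'fx': 474.4233150509344, 'fy': 474.4233150509344, 'cx': 282.6386583282103, 'cy': 208.6017134801771, 'world_from_camera': array([[-2.44896220e-02, -9.91723362e-01,  1.26035836e-01,
         4.56081522e-01],
       [-9.99699905e-01,  2.42187883e-02, -3.68097458e-03,
        -1.91772450e-02],
       [ 5.98073248e-04, -1.26088159e-01, -9.92018860e-01,
         1.60425671e+00],
       [ 0.00000000e+00,  0.00000000e+00,  0.00000000e+00,
         1.00000000e+00]])}
side {'fx': 413.4918793594958, 'fy': 413.4918793594958, 'cx': 280.6262102616165, 'cy': 207.6321948047524, 'world_from_camera': array([[-0.9423203 , -0.14624453,  0.30107306,  0.3262748 ],
       [-0.33425975,  0.4579356 , -0.82375081,  0.9099898 ],
       [-0.01740302, -0.87687372, -0.48040568,  0.63838226],
       [ 0.        ,  0.        ,  0.        ,  1.        ]])}
['MotionError', 'camera', 'get_calibration', 'get_obs', 'hand_in', 'tip_extent']
```

View pics/top0.png

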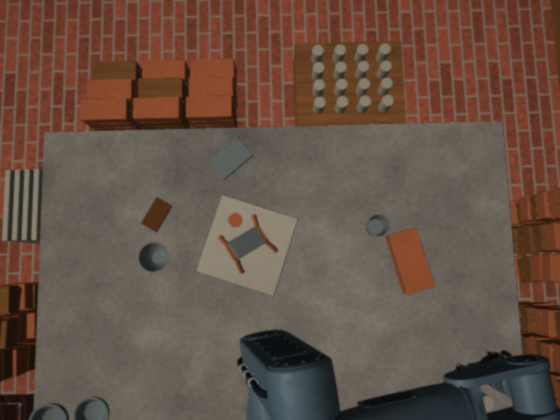

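View pics/side0.png

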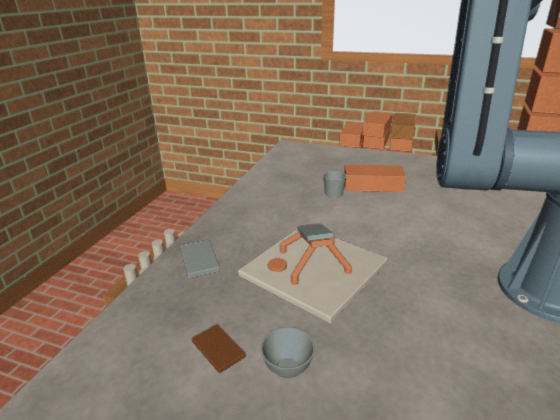

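```bash
python3 - <<'E'
from bench import *
print(tip_extent() if callable(tip_extent) else tip_extent)
E
```

```text
0.014
```

Tile candidates in the top picture: the slate tile on the stand at (247,242), the larger slate tile on the bench at (231,158), and the brown one at (156,214). I choose (247,242), the smaller non-brown one. Next is a close crop to check that, and measurements.

```bash
cat > h.py <<'E'
import numpy as np,cv2
from bench import *
from scipy.spatial.transform import Rotation as R
def cloud(n,d):
    c=get_calibration(n);v,u=np.mgrid[:420,:560]
    P=np.stack([(u-c['cx'])/c['fx']*d,(v-c['cy'])/c['fy']*d,d],-1)
    T=c['world_from_camera'];return P@T[:3,:3].T+T[:3,3]
def proj(n,X):
    c=get_calibration(n);T=np.linalg.inv(c['world_from_camera']);p=np.atleast_2d(X)@T[:3,:3].T+T[:3,3]
    return np.c_[p[:,0]/p[:,2]*c['fx']+c['cx'],p[:,1]/p[:,2]*c['fy']+c['cy']]
def snap(tag,box=None):
    out={}
    for n in("top","side"):
        p,d=camera(n);np.savez(f"pics/{n}{tag}.npz",p=p,d=d);out[n]=(p,d,cloud(n,d))
    return out
def load(tag):
    out={}
    for n in("top","side"):
        z=np.load(f"pics/{n}{tag}.npz");out[n]=(z['p'],z['d'],cloud(n,z['d']))
    return out
def crops(tag,bt,bs,name):
    o=load(tag);ims=[]
    for n,b in(("top",bt),("side",bs)):
        im=o[n][0][b[1]:b[3],b[0]:b[2],::-1];ims.append(cv2.resize(im,(400,int(400*im.shape[0]/im.shape[1])),interpolation=cv2.INTER_CUBIC))
    h=max(i.shape[0] for i in ims);ims=[cv2.copyMakeBorder(i,0,h-i.shape[0],0,0,cv2.BORDER_CONSTANT) for i in ims]
    cv2.imwrite(f"pics/{name}.png",np.hstack(ims))
E
python3 - <<'E'
from h import *
o=load("0")
crops("0",(190,190,310,300),(230,200,400,320),"c0")
p,d,P=o["top"]
hsv=cv2.cvtColor(p,cv2.COLOR_RGB2HSV)
for (u,v) in [(247,242),(235,220),(210,265),(231,158),(261,233),(228,250),(240,267),(276,247),(254,218),(223,240)]:
    print((u,v),P[v,u].round(4),p[v,u],hsv[v,u])
# tile region
p2,d2,P2=o["side"];
for (u,v) in [(315,233),(277,265),(330,290),(283,248),(294,280),(348,269)]:print('s',(u,v),P2[v,u].round(4),p2[v,u])
E
```

```text
(247, 242) [0.5425 0.0897 0.1136] [73 77 74] [68 13 77]
(235, 220) [0.6219 0.1349 0.0281] [140  76  46] [ 10 171 140]
(210, 265) [0.4748 0.2211 0.0152] [142 131 115] [ 18  48 142]
(231, 158) [0.8356 0.1468 0.0205] [90 95 91] [66 13 95]
(261, 233) [0.5709 0.0459 0.0983] [110  61  39] [  9 165 110]
(228, 250) [0.5185 0.1483 0.1253] [133  79  53] [ 10 153 133]
(240, 267) [0.4655 0.1164 0.0714] [79 42 25] [  9 174  79]
(276, 247) [ 0.528  -0.      0.0414] [104  92  78] [ 16  64 104]
(254, 218) [0.6239 0.0697 0.0568] [121  66  40] [ 10 171 121]
(223, 240) [0.5527 0.1689 0.0815] [115  63  38] [ 10 171 115]
s (315, 233) [0.5293 0.1279 0.1297] [95 99 93]
s (277, 265) [0.618  0.1458 0.031 ] [168 103  67]
s (330, 290) [0.476  0.1848 0.0214] [170 161 146]
s (283, 248) [0.6246 0.0821 0.0382] [188 118  80]
s (294, 280) [0.5604 0.1892 0.0322] [189 118  82]
s (348, 269) [0.4483 0.1245 0.0438] [187 119  78]
```

View pics/c0.png

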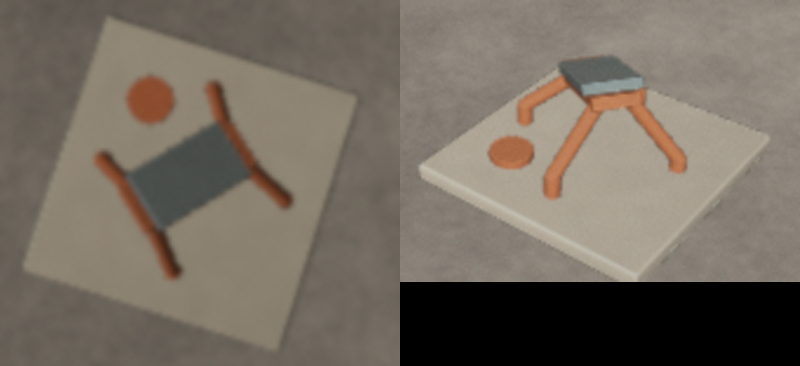

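The dark slate tile lies on the sloped stand. In the top crop its high end is at the left, where the depth also reads higher, and the stand's bare foot is next to the disc. I'll fit the shelf, disc and tile numerically.

```bash
cat >> h.py <<'E'
def onplane(n,uv,z):
    c=get_calibration(n);T=c['world_from_camera'];uv=np.atleast_2d(uv).astype(float)
    r=np.c_[(uv[:,0]-c['cx'])/c['fx'],(uv[:,1]-c['cy'])/c['fy'],np.ones(len(uv))]@T[:3,:3].T
    return T[:3,3]+r*((z-T[2,3])/r[:,2])[:,None]
E
python3 - <<'E'
from h import *
o=load("0")
p,d,P=o["top"]; hsv=cv2.cvtColor(p,cv2.COLOR_RGB2HSV)
# shelf mask: bright pale
m=np.zeros((420,560),np.uint8);m[185:305,185:310]=1
v=p.astype(int)
pale=((v[...,0]-v[...,2]>18)&(v[...,0]>95)&(m>0)).astype(np.uint8)
pale=cv2.morphologyEx(pale,cv2.MORPH_CLOSE,np.ones((15,15)))
pale=cv2.morphologyEx(pale,cv2.MORPH_OPEN,np.ones((5,5)))
cs,_=cv2.findContours(pale,cv2.RETR_EXTERNAL,cv2.CHAIN_APPROX_NONE);c=max(cs,key=cv2.contourArea)
h=cv2.convexHull(c)[:,0]; W=onplane("top",h,0.02)[:,:2]
r=cv2.minAreaRect((W*1000).astype(np.float32));print("shelf rect",r)
red=((hsv[...,1]>140)&(m>0)).astype(np.uint8)
n,l,s,ce=cv2.connectedComponentsWithStats(red)
for i in range(1,n):
    if s[i,4]>20: print(s[i],ce[i],onplane("top",ce[i],.03).round(4))
for nme,box in(("top",(215,215,285,270)),("side",(290,215,345,250))):
    p,d,P=o[nme];v=p.astype(int);mm=np.zeros((420,560),bool);mm[box[1]:box[3],box[0]:box[2]]=1
    sl=mm&(abs(v[...,0]-v[...,2])<12)&(v.max(-1)<(95 if nme=="top" else 130))
    sl=cv2.morphologyEx(sl.astype(np.uint8),cv2.MORPH_OPEN,np.ones((3,3)))
    cv2.imwrite(f"pics/m{nme}.png",sl*255)
    Q=P[cv2.erode(sl,np.ones((5,5) if nme=="top" else (3,3)))>0];
    A=np.c_[Q[:,:2]-Q[:,:2].mean(0),np.ones(len(Q))];k=np.linalg.lstsq(A,Q[:,2],rcond=None)[0]
    print(nme,len(Q),Q.mean(0),k,"slope",np.degrees(np.arctan(np.hypot(*k[:2]))),"uphill",np.degrees(np.arctan2(k[1],k[0])),np.std(A@k-Q[:,2]))
    cs,_=cv2.findContours(sl,cv2.RETR_EXTERNAL,cv2.CHAIN_APPROX_NONE);c=max(cs,key=cv2.contourArea)
    print(cv2.minAreaRect(c),cv2.contourArea(c))
E
```

```text
shelf rect ((538.0872192382812, 70.49874877929688), (322.6159973144531, 285.4036560058594), 70.93399810791016)
[229 214  13  12 124] [234.66935484 219.58064516] [[0.6231 0.1358 0.03  ]]
[253 215  24  37 110] [262.82727273 233.85454545] [[0.5731 0.0429 0.03  ]]
[219 237  24  36 110] [231.51818182 253.95454545] [[0.5092 0.1476 0.03  ]]
top 346 [0.54121207 0.09248415 0.1183015 ] [-0.19019277  0.2530356   0.1183015 ] slope 17.564887305695834 uphill 126.93014498551896 0.0031899420933452736
((246.04409790039062, 242.57351684570312), (19.207841873168945, 31.38423728942871), 59.03623962402344) 548.5
side 197 [0.54292991 0.09828766 0.11893601] [-0.17660892  0.26861172  0.11893601] slope 17.82104048568602 uphill 123.32443037928535 0.0006991195874058538
((313.4695129394531, 229.72560119628906), (10.822290420532227, 30.810400009155273), 83.6598129272461) 247.5
```

```bash
python3 - <<'E'
from h import *
from scipy.optimize import least_squares
from scipy.ndimage import map_coordinates
o=load("0")
W=onplane("top",[(222.1,194.8),(297.1,218.8),(273.4,295),(196.6,270.7)],.02)
print(W.round(4),W.mean(0),[np.linalg.norm(W[i]-W[i-1]).round(4) for i in range(4)])
g={}
for n in("top","side"):
    v=o[n][0].astype(float); f=v[...,0]-v[...,2]+0.6*v[...,0]; g[n]=cv2.GaussianBlur(f,(0,0),0.8)
def sq(x,z=.02):
    pts=[];c,s=np.cos(x[2]),np.sin(x[2])
    t=np.linspace(-.115,.115,47)
    out=[]
    for k in(.135-.007,.135+.007):
        e=np.r_[np.c_[t,t*0+k],np.c_[t,t*0-k],np.c_[t*0+k,t],np.c_[t*0-k,t]]
        out.append(np.c_[x[0]+c*e[:,0]-s*e[:,1],x[1]+s*e[:,0]+c*e[:,1],e[:,0]*0+z])
    return out
def cost(x,names):
    J=0
    for n in names:
        a,b=[map_coordinates(g[n],proj(n,q)[:,::-1].T,order=1) for q in sq(x)]
        J-=np.median(a-b) if 0 else np.clip(a-b,-30,40).mean()
    return J
from scipy.optimize import minimize
x0=np.r_[W.mean(0)[:2],np.radians(-17)]
a=np.arctan2(*(W[1]-W[2])[[1,0]]);print("edge",np.degrees(a))
for names in(["top"],["side"],["top","side"]):
    r=minimize(cost,x0,args=(names,),method="Nelder-Mead",options=dict(xatol=1e-5,fatol=1e-4,initial_simplex=x0+np.array([[0,0,0],[.008,0,0],[0,.008,0],[0,0,.05]])))
    c,s=np.cos(r.x[2]),np.sin(r.x[2])
    print(names,r.x[:2].round(4),np.degrees(r.x[2]).round(2),r.fun,"disc",[ (r.x[:2]+[c*i-s*j,s*i+c*j]).round(4) for i,j in((.065,.065),(.065,-.065),(-.065,.065))])
# disc in side view
p=o["side"][0];hsv=cv2.cvtColor(p,cv2.COLOR_RGB2HSV)
n,l,s,ce=cv2.connectedComponentsWithStats(((hsv[...,1]>125)).astype(np.uint8)[255:275,262:292])
i=1+np.argmax(s[1:,4]);print(s[i],ce[i]+[262,255],onplane("side",ce[i]+[262,255],.027))
E
```

```text
[[ 0.7093  0.1783  0.02  ]
 [ 0.6217 -0.0727  0.02  ]
 [ 0.3717  0.0123  0.02  ]
 [ 0.4571  0.2648  0.02  ]] [0.53995009 0.09566226 0.02      ] [np.float64(0.2666), np.float64(0.2659), np.float64(0.2641), np.float64(0.2665)]
edge -18.79527757721958
['top'] [0.5401 0.0982] -18.99 -28.233890154965575 disc [array([0.6227, 0.1385]), array([0.5804, 0.0155]), array([0.4998, 0.1808])]
['side'] [0.5391 0.109 ] -18.52 -26.096519844293702 disc [array([0.6214, 0.15  ]), array([0.5801, 0.0267]), array([0.4982, 0.1913])]
['top', 'side'] [0.5396 0.1034] -18.62 -46.26704568006157 disc [array([0.6219, 0.1443]), array([0.5804, 0.0211]), array([0.4987, 0.1858])]
[  6   4  18  13 190] [276.87894737 264.7       ] [[0.62057189 0.13972863 0.027     ]]
```

```bash
python3 - <<'E'
from h import *
from scipy.optimize import minimize
from scipy.ndimage import map_coordinates
W=onplane("top",[(254,216.5),(276.5,250.5),(242.5,271.5),(220.7,237.4)],.038)
print(W.round(4),W.mean(0).round(4),[np.linalg.norm(W[i]-W[i-1]).round(3) for i in range(4)])
print("up dir",np.degrees(np.arctan2(*((W[2]+W[3]-W[0]-W[1])[[1,0]]))))
o=load("0");g={}
for n in("top","side"):
    v=o[n][0].astype(float); g[n]=cv2.GaussianBlur(v,(0,0),0.7)
# tile fit: outline of top face, pose: x,y,z of top centre, yaw, pitch(slope), roll
ts=np.linspace(-.9,.9,31)
def outl(x,dl):
    a,b=.052+dl,.031+dl
    e=np.r_[np.c_[ts*.052,ts*0+b],np.c_[ts*.052,ts*0-b],np.c_[ts*0+a,ts*.031],np.c_[ts*0-a,ts*.031]]
    Rm=R.from_euler("ZYX",[x[3],-x[4],x[5]]).as_matrix()
    return np.c_[e,e[:,0]*0]@Rm.T+x[:3]
def cost(x,names):
    J=0
    for n in names:
        A,B=[np.stack([map_coordinates(g[n][...,k],proj(n,outl(x,dl))[:,::-1].T,order=1) for k in range(3)],-1) for dl in(-.004,.004)]
        J-=np.clip(np.abs(A-B).sum(-1),0,90).mean()
    # depth prior
    p,d,P=o["side"]
    J+=((x[4]-np.radians(18))/.03)**2+(x[5]/.03)**2*1+((x[2]-.121)/.004)**2
    return J
for yaw in(120,125,130):
  for names in(["top"],["top","side"]):
    x0=np.r_[.541,.096,.119,np.radians(yaw),.31,0]
    r=minimize(cost,x0,args=(names,),method="Nelder-Mead",options=dict(maxiter=4000,xatol=1e-5,fatol=1e-4,initial_simplex=x0+np.vstack([np.zeros(6),np.diag([.006,.006,.004,.08,.04,.04])])))
    print(names,r.x[:3].round(4),np.degrees(r.x[3:]).round(2),round(r.fun,2))
E
```

```text
[[ 0.631   0.0707  0.038 ]
 [ 0.5166 -0.0014  0.038 ]
 [ 0.4508  0.1114  0.038 ]
 [ 0.5642  0.1818  0.038 ]] [0.5407 0.0906 0.038 ] [np.float64(0.13), np.float64(0.135), np.float64(0.131), np.float64(0.133)]
up dir 120.61626444740683Traceback (most recent call last):
  File "<stdin>", line 29, in <module>
    res = _minimize_neldermead(fun, x0, args, callback, bounds=bounds,
                               **options)
    fxr = func(xr)
    fx = function(np.copy(x), *(wrapper_args + args))
  File "<stdin>", line 20, in cost
  File "h.py", line 9, in proj
    c=get_calibration(n);T=np.linalg.inv(c['world_from_camera']);p=np.atleast_2d(X)@T[:3,:3].T+T[:3,3]
ValueError: time passes only in moves, steps and waits
```

```bash
sed -i 's/^from scipy.spatial/import functools,bench\nget_calibration=functools.lru_cache(None)(bench.get_calibration)\nfrom scipy.spatial/' h.py; cat > tilefit.py <<'E'
from h import *
from scipy.optimize import minimize
from scipy.ndimage import map_coordinates
ts=np.linspace(-.9,.9,31)
def outl(x,dl):
    a,b=.052+dl,.031+dl
    e=np.r_[np.c_[ts*.052,ts*0+b],np.c_[ts*.052,ts*0-b],np.c_[ts*0+a,ts*.031],np.c_[ts*0-a,ts*.031]]
    Rm=R.from_euler("ZYX",[x[3],-x[4],x[5]]).as_matrix()
    return np.c_[e,e[:,0]*0]@Rm.T+x[:3]
def fit(tag,x0,names=("top","side"),sl=18,zp=.121):
    o=load(tag);g={n:cv2.GaussianBlur(o[n][0].astype(float),(0,0),.7) for n in names}
    def cost(x):
        J=0
        for n in names:
            A,B=[np.stack([map_coordinates(g[n][...,k],proj(n,outl(x,dl))[:,::-1].T,order=1) for k in range(3)],-1) for dl in(-.004,.004)]
            J-=np.clip(np.abs(A-B).sum(-1),0,90).mean()
        return J+((x[4]-np.radians(sl))/.03)**2+(x[5]/.03)**2+((x[2]-zp)/.004)**2
    x0=np.array(x0,float)
    r=minimize(cost,x0,method="Nelder-Mead",options=dict(maxiter=3000,xatol=1e-5,fatol=1e-4,initial_simplex=x0+np.vstack([np.zeros(6),np.diag([.006,.006,.004,.08,.04,.04])])))
    print(names,"topcentre",r.x[:3].round(4),"yaw,slope,roll",np.degrees(r.x[3:]).round(2),round(r.fun,2));return r.x
E
python3 - <<'E'
from tilefit import *
for yaw in(118,124,130):
  for n in(["top"],["top","side"]): fit("0",[.541,.096,.119,np.radians(yaw),.31,0],n)
E
```

```text
['top'] topcentre [0.5426 0.0928 0.1214] yaw,slope,roll [ 1.2105e+02  1.7500e+01 -2.0000e-02] -78.19
['top', 'side'] topcentre [0.5434 0.0935 0.118 ] yaw,slope,roll [121.43  17.77   0.98] -136.32
['top'] topcentre [0.5426 0.0928 0.1214] yaw,slope,roll [ 1.2105e+02  1.7500e+01 -1.0000e-02] -78.19
['top', 'side'] topcentre [0.5434 0.0935 0.118 ] yaw,slope,roll [121.43  17.77   0.98] -136.32
['top'] topcentre [0.5423 0.0926 0.1214] yaw,slope,roll [ 1.2127e+02  1.7500e+01 -2.0000e-02] -78.19
['top', 'side'] topcentre [0.5434 0.0935 0.118 ] yaw,slope,roll [121.43  17.77   0.98] -136.32
```

```bash
cat > calc.py <<'E'
from h import *
def obs():
    o=get_obs();q=o['eef_rot'];return np.array(o['eef_pos']),R.from_quat([q[1],q[2],q[3],q[0]]),o
def tool(psi_x,slope):
    # tool x heading (deg) horizontal, tilted up by slope; tool z = -(normal)
    a=np.radians(psi_x);s=np.radians(slope);u=np.array([np.cos(a),np.sin(a),0]);k=np.array([0,0,1.])
    x=u*np.cos(s)+k*np.sin(s);z=u*np.sin(s)-k*np.cos(s);y=np.cross(z,x)
    return R.from_matrix(np.c_[x,y,z])
def rel(pos,rot=None):
    p,r,o=obs();rot=rot or r
    s=r.inv().apply(np.array(pos)-p)*1000;t=(r.inv()*rot).as_rotvec()
    print("shift",s.round(1),"turn",t.round(4),"deg",np.degrees(np.linalg.norm(t)).round(1))
def state():
    p,r,o=obs();m=r.as_matrix()
    print("t",round(o['time_s'],2),"pos",p.round(4),"xhead",np.degrees(np.arctan2(m[1,0],m[0,0])).round(2),"xup",np.degrees(np.arcsin(m[2,0])).round(2),"yup",np.degrees(np.arcsin(m[2,1])).round(2),"F",np.round(o['wrist_force'],1),"T",np.round(o['torque'],2),"open",round(o['opening'],3),"q",np.round(o['q'],2))
E
python3 - <<'E'
from calc import *
T=tool(121.3,17.8);n=-T.as_matrix()[:,2]
c=np.array([.5430,.0932,.1175]);print(n)
rel(c+n*.075,T)
E
```

```text
[ 0.15881455 -0.26120405  0.95212939]
shift [ 548.  -461.1   56.4] turn [ 0.2756  0.222  -1.7652] deg 103.2
```

```bash
python3 -m jog '[[[548,-461,56],[0.276,0.222,-1.765],1],[[548,-461,56],[0.276,0.222,-1.765],1],[[548,-461,56],[0.276,0.222,-1.765],1],[[548,-461,56],[0.276,0.222,-1.765],1],[[548,-461,56],[0.276,0.222,-1.765],1],[[548,-461,56],[0.276,0.222,-1.765],1],[[548,-461,56],[0.276,0.222,-1.765],1],[[548,-461,56],[0.276,0.222,-1.765],1],[[548,-461,56],[0.276,0.222,-1.765],1],[[548,-461,56],[0.276,0.222,-1.765],1],[[548,-461,56],[0.276,0.222,-1.765],1],[[548,-461,56],[0.276,0.222,-1.765],1],[[548,-461,56],[0.276,0.222,-1.765],1],[[548,-461,56],[0.276,0.222,-1.765],1],[[548,-461,56],[0.276,0.222,-1.765],1],[[548,-461,56],[0.276,0.222,-1.765],1],[[548,-461,56],[0.276,0.222,-1.765],1],[[548,-461,56],[0.276,0.222,-1.765],1],[[548,-461,56],[0.276,0.222,-1.765],1],[[548,-461,56],[0.276,0.222,-1.765],1]]'
python3 - <<'E'
from calc import *
state();snap("1");crops("1",(190,190,310,300),(230,140,400,280),"c1")
T=tool(121.3,17.8);n=-T.as_matrix()[:,2]
c=np.array([.5430,.0932,.1175]);rel(c+n*.075,T)
p,r,_=obs()
for y in(-.0425,.0425,0):print(proj("side",p+r.apply([0,y,.014])),proj("side",p+r.apply([0,y,0])))
E
```

```text
time_s: 1.77
eef_pos: [0.5543, 0.0737, 0.1887]
eef_rot: [-0.136, 0.484, 0.861, 0.075]
wrist_force: [-0.2, -0.4, -0.4]
opening: 1.005
t 1.77 pos [0.5543 0.0737 0.1887] xhead 121.36 xup 17.84 yup -0.1 F [-0.2 -0.4 -0.4] T [-0.08 -0.15  0.06] open 1.005 q [-0.21  0.31  1.6   0.23  1.45 -0.81]
shift [0.7 1.1 0.5] turn [-0.0007 -0.0003 -0.0015] deg 0.1
[[329.18658945 201.67801251]] [[328.85127585 195.89588735]]
[[294.43164386 205.69814328]] [[293.99363711 199.8413779 ]]
[[311.9369518  203.67329111]] [[311.55102715 197.85407988]]
```

View pics/c1.png

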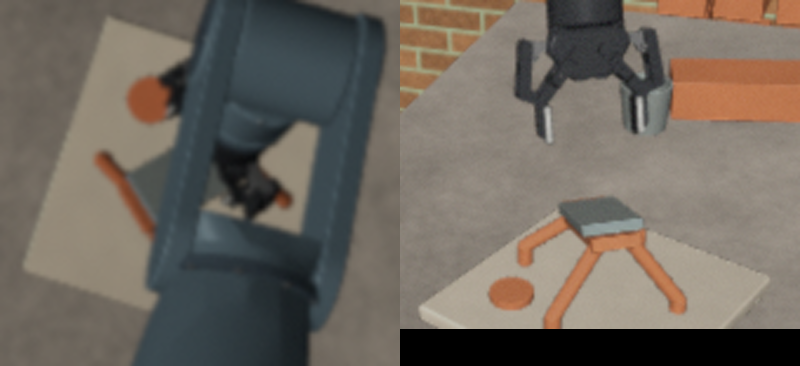

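```bash
python3 -m jog '[[[0,0,0],[0,0,0],0.73],[[0,0,0],[0,0,0],0.73],[[0,0,0],[0,0,0],0.73],[[0,0,0],[0,0,0],0.73]]'
python3 - <<'E'
from calc import *
state();o=snap("2")
p,r,_=obs()
im=o["side"][0][130:260,260:370,::-1].copy();im=cv2.resize(im,None,fx=5,fy=4.6,interpolation=cv2.INTER_CUBIC)
for y in(-.031,.031):
  for e,col in((0,(0,0,255)),(.0074,(0,255,0)),(.014,(255,0,0))):
    u=proj("side",p+r.apply([0,y,e]))[0];cv2.circle(im,(int((u[0]+.5-260)*5),int((u[1]+.5-130)*4.6)),3,col,-1)
cv2.imwrite("pics/c2.png",im)
E
```

```text
time_s: 2.2
eef_pos: [0.5543, 0.0715, 0.1894]
eef_rot: [-0.135, 0.485, 0.86, 0.076]
wrist_force: [0.2, -0.0, -0.2]
opening: 0.729
t 2.2 pos [0.5543 0.0715 0.1894] xhead 121.14 xup 17.81 yup -0.05 F [ 0.2 -0.  -0.2] T [-0.11 -0.1   0.07] open 0.729 q [-0.21  0.31  1.6   0.23  1.45 -0.81]
```

View pics/c2.png

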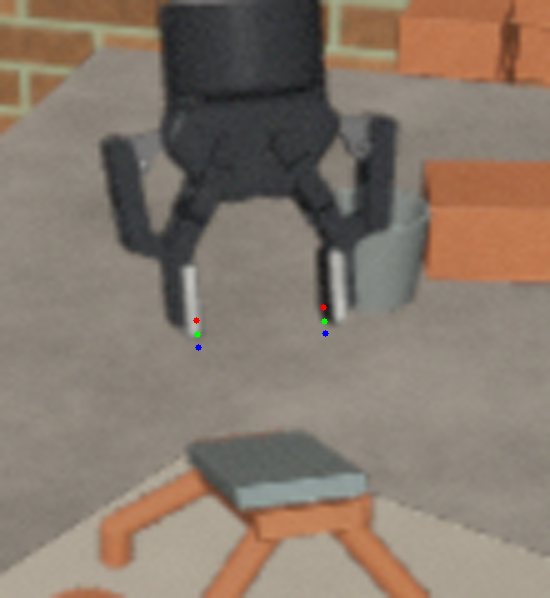

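The image confirms that with the jaws at 62 mm the tips are about 7.4 mm ahead of the TCP (green dots). Next I open and descend.

```bash
python3 - <<'E'
from calc import *
T=tool(121.3,17.8);n=-T.as_matrix()[:,2]
c=np.array([.5430,.0932,.1175]);rel(c-n*.004,T)
E
```

```text
shift [ 1.   1.3 79.8] turn [-0.0003 -0.0001 -0.0021] deg 0.1
```

```bash
python3 -m jog '[[[1,1,0],[0,0,0],1],[[1,1,20],[0,0,0],1],[[1,1,35],[0,0,0],1],[[1,1,50],[0,0,0],1],[[1,1,60],[0,0,0],1],[[1,1,70],[0,0,0],1],[[1,1,75],[0,0,0],1],[[1,1,79],[0,0,0],1],[[1,1,79],[0,0,0],1]]'
python3 - <<'E'
from calc import *
state();o=snap("3")
im=o["side"][0][160:300,240:380,::-1];cv2.imwrite("pics/c3.png",cv2.resize(im,None,fx=4,fy=4,interpolation=cv2.INTER_CUBIC))
E
```

```text
time_s: 3.05
eef_pos: [0.5419, 0.0941, 0.114]
eef_rot: [-0.135, 0.485, 0.861, 0.075]
wrist_force: [0.3, -0.6, 0.1]
opening: 0.999
t 3.05 pos [0.5419 0.0941 0.114 ] xhead 121.17 xup 17.84 yup -0.08 F [ 0.3 -0.6  0.1] T [-0.12 -0.03 -0.  ] open 0.999 q [-0.18  0.38  1.67  0.24  1.3  -0.81]
```

View pics/c3.png

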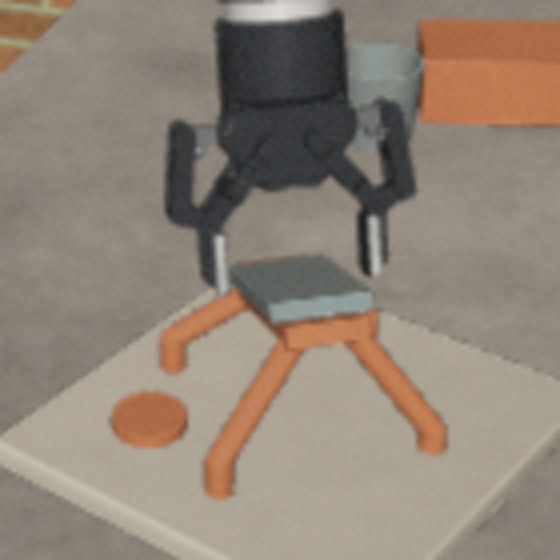

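The fingers straddle the tile evenly, with tips in the crop at about (222,288) and (378,273). I close and lift a little.

```bash
python3 -m jog '[[[0,0,0],[0,0,0],0.6],[[0,0,0],[0,0,0],0.6],[[0,0,0],[0,0,0],0.5],[[0,0,0],[0,0,0],0.5],[[0,0,0],[0,0,0],0.5],[[0,0,0],[0,0,0],0.5]]'
python3 -m jog '[[[0,0,-3],[0,0,0],0.5],[[0,0,-8],[0,0,0],0.5],[[0,0,-15],[0,0,0],0.5],[[0,0,-25],[0,0,0],0.5],[[0,0,-25],[0,0,0],0.5]]'
python3 - <<'E'
from calc import *
state();o=snap("4")
im=o["side"][0][160:300,240:380,::-1];cv2.imwrite("pics/c4.png",cv2.resize(im,None,fx=4,fy=4,interpolation=cv2.INTER_CUBIC))
E
```

```text
time_s: 3.65
eef_pos: [0.5433, 0.0934, 0.1161]
eef_rot: [-0.134, 0.485, 0.861, 0.076]
wrist_force: [-1.2, -1.2, 4.8]
opening: 0.704
time_s: 4.07
eef_pos: [0.5489, 0.0862, 0.1422]
eef_rot: [-0.132, 0.485, 0.861, 0.077]
wrist_force: [1.0, -0.8, -1.7]
opening: 0.707
t 4.07 pos [0.5489 0.0862 0.1422] xhead 121.23 xup 17.57 yup 0.2 F [ 1.  -0.8 -1.7] T [-0.26 -0.15  0.05] open 0.707 q [-0.19  0.35  1.65  0.23  1.35 -0.81]
```

View pics/c4.png

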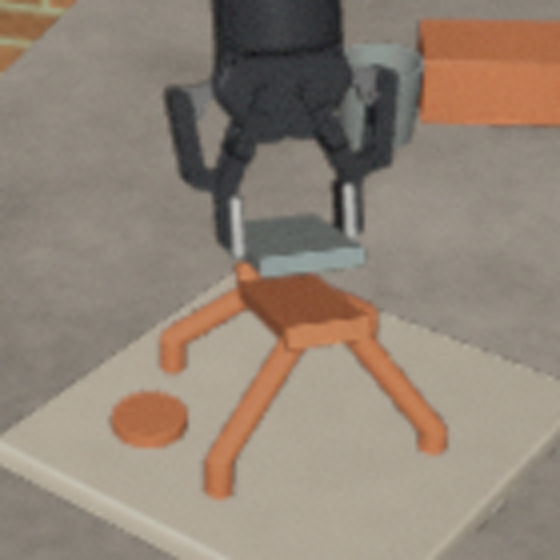

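The tile is held and clear of the stand. Now I raise it, level it and carry it to the lay-down spot.

```bash
python3 - <<'E'
from calc import *
T=tool(161.1,0)
rel([.5489,.0862,.19]);rel([.4625,-.099,.11],T)
E
```

```text
shift [ 14.1   0.8 -47.3] turn [0. 0. 0.] deg 0.0
shift [-118.4 -169.1   -5.9] turn [ 0.1092 -0.2947 -0.6909] deg 43.5
```

```bash
python3 -m jog '[[[6,0,-20],[0,0,0],0.5],[[14,1,-47],[0,0,0],0.5],[[10,-4,-50],[0.01,-0.03,-0.07],0.5],[[0,-25,-50],[0.02,-0.06,-0.14],0.5],[[-20,-55,-48],[0.035,-0.1,-0.23],0.5],[[-50,-90,-40],[0.055,-0.15,-0.34],0.5],[[-80,-125,-28],[0.07,-0.2,-0.46],0.5],[[-105,-150,-15],[0.09,-0.25,-0.58],0.5],[[-118,-169,-6],[0.109,-0.295,-0.691],0.5],[[-118,-169,-6],[0.109,-0.295,-0.691],0.5],[[-118,-169,-6],[0.109,-0.295,-0.691],0.5]]'
python3 - <<'E'
from calc import *
state();o=snap("5");crops("5",(190,190,310,300),(250,150,420,290),"c5")
rel([.4625,-.099,.014],tool(161.1,0))
E
```

```text
time_s: 5.08
eef_pos: [0.4604, -0.0985, 0.109]
eef_rot: [-0.001, 0.166, 0.986, 0.001]
wrist_force: [0.3, 0.2, -1.9]
opening: 0.704
t 5.08 pos [ 0.4604 -0.0985  0.109 ] xhead 160.94 xup 0.18 yup 0.05 F [ 0.3  0.2 -1.9] T [ 0.01  0.03 -0.07] open 0.704 q [-0.46  0.13  1.97  0.    1.04 -1.7 ]
shift [ 0.4 -0.7 96.8] turn [ 0.0006  0.0009 -0.0018] deg 0.1
```

View pics/c5.png

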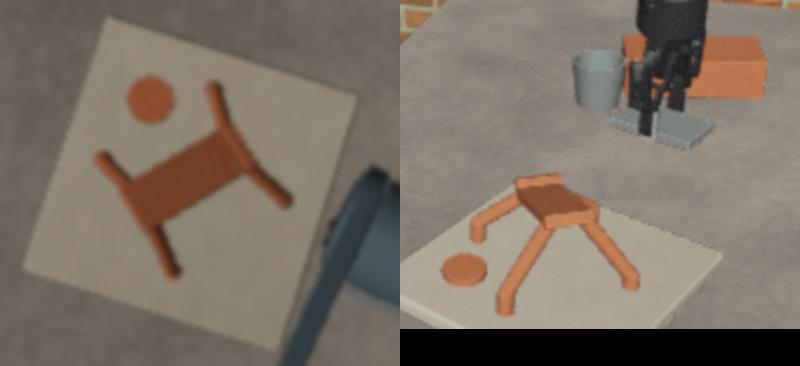

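```bash
python3 -m jog '[[[0,0,30],[0,0,0],0.5],[[0,0,60],[0,0,0],0.5],[[0,0,80],[0,0,0],0.5],[[0,0,90],[0,0,0],0.5],[[0,0,95],[0,0,0],0.5],[[0,0,96],[0,0,0],0.5],[[0,0,96],[0,0,0],0.5]]'
python3 - <<'E'
from calc import *
state();o=snap("6")
im=o["side"][0][150:240,320:420,::-1];cv2.imwrite("pics/c6.png",cv2.resize(im,None,fx=6,fy=6,interpolation=cv2.INTER_CUBIC))
E
```

```text
time_s: 5.77
eef_pos: [0.4642, -0.0986, 0.0156]
eef_rot: [0.001, 0.165, 0.986, 0.0]
wrist_force: [0.3, -0.5, -2.2]
opening: 0.705
t 5.77 pos [ 0.4642 -0.0986  0.0156] xhead 161.01 xup -0.13 yup 0.03 F [ 0.3 -0.5 -2.2] T [ 0.03 -0.    0.03] open 0.705 q [-0.46  0.32  1.99  0.    0.83 -1.7 ]
```

View pics/c6.png

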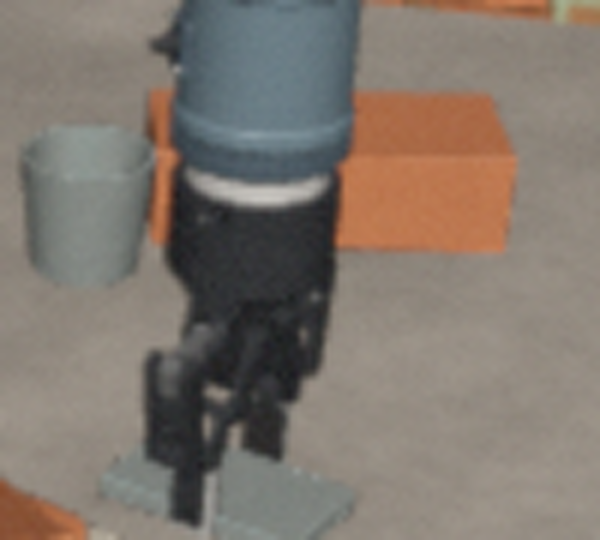

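```bash
for i in 1 ; do python3 -m jog '[[[0,0,2],[0,0,0],0.5],[[0,0,3],[0,0,0],0.5],[[0,0,3],[0,0,0],0.5]]'; done; python3 -m jog '[[[0,0,1],[0,0,0],0.5],[[0,0,2],[0,0,0],0.5],[[0,0,2],[0,0,0],0.5]]'
```

```text
time_s: 6.12
eef_pos: [0.4648, -0.0991, 0.0135]
eef_rot: [0.002, 0.165, 0.986, -0.0]
wrist_force: [-0.6, 0.7, -2.7]
opening: 0.702
time_s: 6.37
eef_pos: [0.4647, -0.0991, 0.0114]
eef_rot: [0.002, 0.165, 0.986, -0.0]
wrist_force: [0.0, 0.0, -2.9]
opening: 0.702
```

```bash
python3 -m jog '[[[0,0,1],[0,0,0],0.5],[[0,0,2],[0,0,0],0.5],[[0,0,2],[0,0,0],0.5]]'
```

```text
time_s: 6.62
eef_pos: [0.4648, -0.0991, 0.011]
eef_rot: [0.002, 0.165, 0.986, -0.0]
wrist_force: [-7.8, 2.5, 21.4]
opening: 0.707
```

Contact at TCP z ≈ 0.0105. I back off 1 mm, open and rise.

```bash
python3 -m jog '[[[0,0,-1],[0,0,0],0.5],[[0,0,-1],[0,0,0],0.6],[[0,0,-1],[0,0,0],0.85],[[0,0,-1],[0,0,0],1],[[0,0,-1],[0,0,0],1],[[0,0,-1],[0,0,0],1],[[0,0,-20],[0,0,0],1],[[0,0,-50],[0,0,0],1],[[0,0,-90],[0,0,0],1],[[0,0,-130],[0,0,0],1],[[0,0,-130],[0,0,0],1]]'
python3 - <<'E'
from calc import *
state();o=snap("7");crops("7",(190,190,310,300),(250,150,420,290),"c7")
E
```

```text
time_s: 7.53
eef_pos: [0.469, -0.1011, 0.1487]
eef_rot: [0.008, 0.165, 0.986, -0.002]
wrist_force: [1.9, -0.7, 1.1]
opening: 0.999
t 7.53 pos [ 0.469  -0.1011  0.1487] xhead 161.03 xup -0.94 yup -0.09 F [ 1.9 -0.7  1.1] T [-0.02 -0.09 -0.04] open 0.999 q [-0.46  0.07  1.94  0.    1.11 -1.7 ]
```

View pics/c7.png

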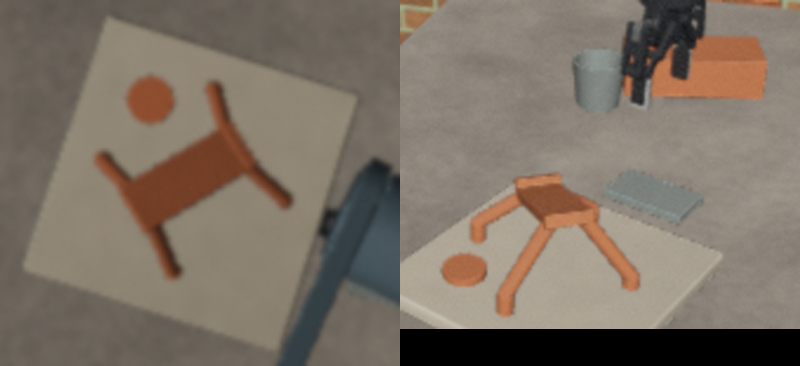

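The tile lies flat on the bench at side crop (653,195). Now I fit the stand's plate with an edge fit.

```bash
cat > platefit.py <<'E'
from h import *
from scipy.optimize import minimize
from scipy.ndimage import map_coordinates
def outl(x,dl):
    t=np.linspace(-.032,.032,33);a,b=.063+dl,.025+dl;t2=np.linspace(-.018,.018,15)
    e=np.r_[np.c_[t,t*0+b],np.c_[t,t*0-b],np.c_[t2*0+a,t2]]
    Rm=R.from_euler("ZYX",[x[3],-x[4],x[5]]).as_matrix()
    return np.c_[e,e[:,0]*0]@Rm.T+x[:3]
def fit(tag,x0,names=("top","side"),zp=.104):
    o=load(tag);g={n:cv2.GaussianBlur(o[n][0].astype(float),(0,0),.7) for n in names}
    def cost(x):
        J=0
        for n in names:
            A,B=[np.stack([map_coordinates(g[n][...,k],proj(n,outl(x,dl))[:,::-1].T,order=1) for k in range(3)],-1) for dl in(-.004,.004)]
            w=np.abs(A-B).sum(-1); J-=np.clip(w,0,100).mean()
        return J+((x[4]-np.radians(18))/.04)**2+(x[5]/.04)**2+((x[2]-zp)/.003)**2
    x0=np.array(x0,float)
    r=minimize(cost,x0,method="Nelder-Mead",options=dict(maxiter=3000,xatol=1e-5,fatol=1e-4,initial_simplex=x0+np.vstack([np.zeros(6),np.diag([.006,.006,.003,.08,.04,.04])])))
    print(names,"platemid",r.x[:3].round(4),"yaw,slope,roll",np.degrees(r.x[3:]).round(2),round(r.fun,2));return r.x
E
python3 - <<'E'
from platefit import *
for n in(["top"],["top","side"]):
  x=fit("7",[.541,.094,.104,np.radians(121),.31,0],n);x2=fit("7",[.539,.097,.104,np.radians(123),.31,0],n)
o=load("7");ims=[]
for n,b in(("top",(205,200,290,285)),("side",(285,205,370,290))):
    im=cv2.resize(o[n][0][b[1]:b[3],b[0]:b[2],::-1],(400,400),interpolation=cv2.INTER_CUBIC);f=400/85
    for u in proj(n,outl(x2,0)): cv2.circle(im,(int((u[0]+.5-b[0])*f),int((u[1]+.5-b[1])*f)),1,(255,255,0),-1)
    ims.append(im)
cv2.imwrite("pics/c7b.png",np.hstack(ims))
P=o["side"][2];p=o["side"][0].astype(int);m=np.zeros((420,560),bool);m[228:250,300:335]=1
import tilefit
E
```

```text
['top'] platemid [0.5402 0.0949 0.104 ] yaw,slope,roll [121.46  18.    -0.  ] -100.0
['top'] platemid [0.5408 0.0938 0.104 ] yaw,slope,roll [123.95  18.     0.  ] -100.0
['top', 'side'] platemid [0.5426 0.0924 0.1058] yaw,slope,roll [124.9   16.9    0.35] -159.15
['top', 'side'] platemid [0.5427 0.0935 0.1025] yaw,slope,roll [122.79  19.16   5.96] -174.87
```

View pics/c7b.png

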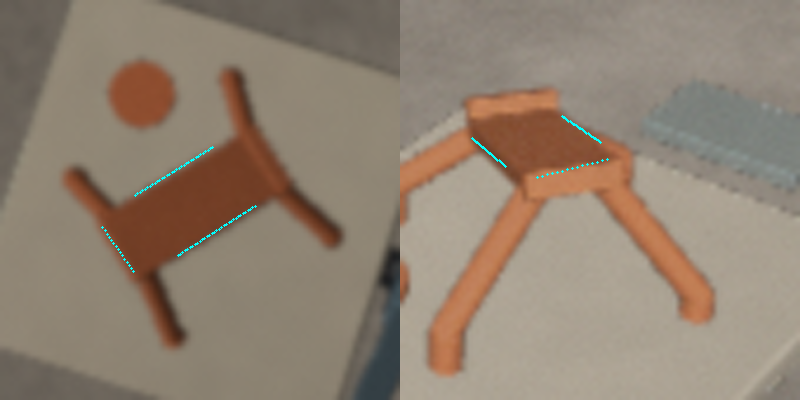

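The overlay puts the plate's middle at about (0.541, 0.0945), with the stand level on its three long feet. I move above it.

```bash
python3 - <<'E'
from calc import *
T=tool(121.3,0)
rel([.541,.0945,.165],T);rel([.541,.0945,.092],T)
E
```

```text
shift [ -8.2 208.1 -22.1] turn [0.0024 0.0081 0.6931] deg 39.7
shift [ -7.6 208.1  50.9] turn [0.0024 0.0081 0.6931] deg 39.7
```

```bash
python3 -m jog '[[[0,0,-22],[0,0,0],1],[[-8,30,-22],[0,0,0.1],1],[[-8,70,-22],[0,0.01,0.2],1],[[-8,110,-22],[0,0.01,0.32],1],[[-8,150,-22],[0,0.01,0.44],1],[[-8,185,-22],[0,0.01,0.56],1],[[-8,208,-22],[0,0.01,0.693],1],[[-8,208,-22],[0,0.01,0.693],1],[[-8,208,-22],[0,0.01,0.693],1]]'
python3 - <<'E'
from calc import *
state();o=snap("8")
im=o["side"][0][160:300,240:380,::-1];cv2.imwrite("pics/c8.png",cv2.resize(im,None,fx=4,fy=4,interpolation=cv2.INTER_CUBIC))
rel([.541,.0945,.092],tool(121.3,0))
E
```

```text
time_s: 8.38
eef_pos: [0.5396, 0.0962, 0.1625]
eef_rot: [-0.003, 0.489, 0.872, 0.0]
wrist_force: [-0.7, 0.9, 0.5]
opening: 1.002
t 8.38 pos [0.5396 0.0962 0.1625] xhead 121.41 xup 0.28 yup -0.11 F [-0.7  0.9  0.5] T [0.05 0.04 0.02] open 1.002 q [-0.04  0.21  1.75  0.    1.19 -0.59]
shift [-1.   1.3 71.1] turn [-0.0014 -0.0043  0.0022] deg 0.3
```

View pics/c8.png

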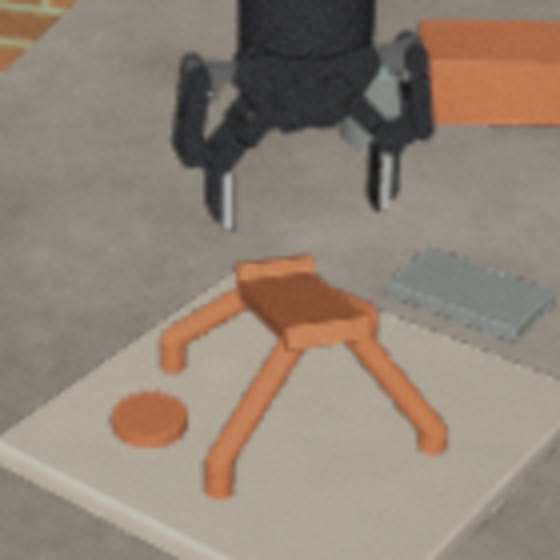

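```bash
python3 -m jog '[[[-1,1,20],[0,-0.004,0],1],[[-1,1,40],[0,-0.004,0],1],[[-1,1,55],[0,-0.004,0],1],[[-1,1,65],[0,-0.004,0],1],[[-1,1,71],[0,-0.004,0],1],[[-1,1,71],[0,-0.004,0],1]]'
python3 - <<'E'
from calc import *
state();o=snap("9")
im=o["side"][0][160:300,240:380,::-1];cv2.imwrite("pics/c9.png",cv2.resize(im,None,fx=4,fy=4,interpolation=cv2.INTER_CUBIC))
E
```

```text
time_s: 8.98
eef_pos: [0.5397, 0.0937, 0.0906]
eef_rot: [-0.002, 0.489, 0.872, -0.001]
wrist_force: [0.2, 0.6, 0.9]
opening: 0.998
t 8.98 pos [0.5397 0.0937 0.0906] xhead 121.4 xup 0.1 yup -0.22 F [0.2 0.6 0.9] T [-0.01 -0.01 -0.02] open 0.998 q [-0.04  0.32  1.79 -0.    1.04 -0.59]
```

View pics/c9.png

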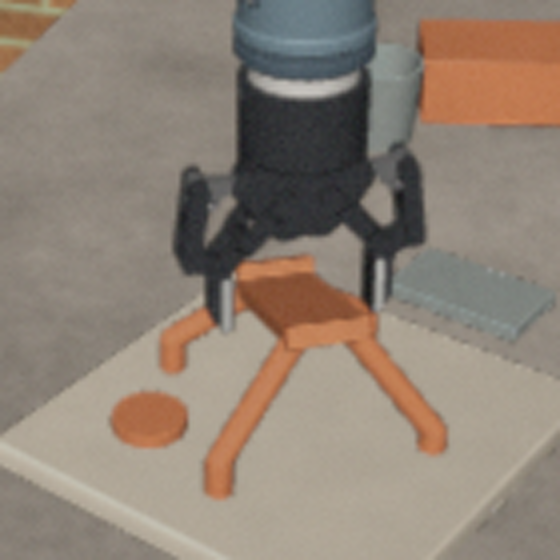

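The fingers straddle the plate's long sides, clear of the legs. I close.

```bash
python3 -m jog '[[[0,0,0],[0,0,0],0.6],[[0,0,0],[0,0,0],0.5],[[0,0,0],[0,0,0],0.4],[[0,0,0],[0,0,0],0.4],[[0,0,0],[0,0,0],0.4],[[0,0,0],[0,0,0],0.4],[[0,0,0],[0,0,0],0.4]]'
python3 -m jog '[[[0,0,-2],[0,0,0],0.4],[[0,0,-6],[0,0,0],0.4],[[0,0,-12],[0,0,0],0.4],[[0,0,-20],[0,0,0],0.4],[[0,0,-25],[0,0,0],0.4],[[0,0,-25],[0,0,0],0.4]]'
python3 - <<'E'
from calc import *
state();o=snap("10")
im=o["side"][0][160:300,240:380,::-1];cv2.imwrite("pics/c10.png",cv2.resize(im,None,fx=4,fy=4,interpolation=cv2.INTER_CUBIC))
E
```

```text
time_s: 9.67
eef_pos: [0.5418, 0.0939, 0.0936]
eef_rot: [0.001, 0.489, 0.872, -0.0]
wrist_force: [-1.3, -0.3, 5.0]
opening: 0.575
time_s: 10.17
eef_pos: [0.5429, 0.0939, 0.1204]
eef_rot: [0.002, 0.489, 0.872, 0.0]
wrist_force: [0.4, -1.0, -2.4]
opening: 0.572
t 10.17 pos [0.5429 0.0939 0.1204] xhead 121.43 xup -0.15 yup 0.15 F [ 0.4 -1.  -2.4] T [-0.02 -0.04 -0.03] open 0.572 q [-0.04  0.27  1.77 -0.    1.09 -0.59]
```

View pics/c10.png

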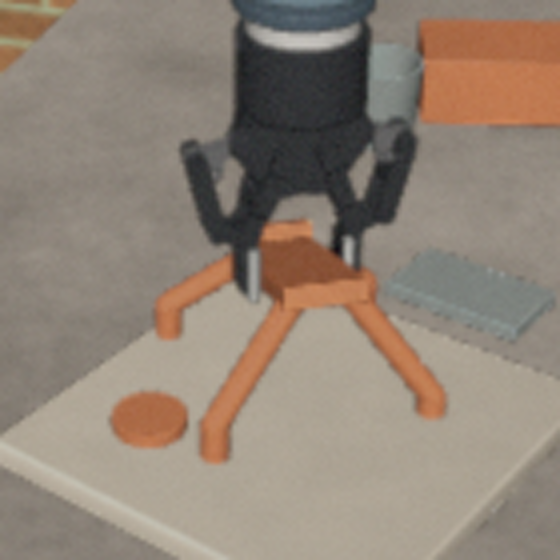

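The stand is lifted level. I turn it clockwise by 140°, which is +2.449 rad about tool z, in two calls.

```bash
python3 -m jog '[[[0,0,0],[0,0,0.04],0.4],[[0,0,0],[0,0,0.11],0.4],[[0,0,0],[0,0,0.2],0.4],[[0,0,0],[0,0,0.3],0.4],[[0,0,0],[0,0,0.4],0.4],[[0,0,0],[0,0,0.5],0.4],[[0,0,0],[0,0,0.6],0.4],[[0,0,0],[0,0,0.7],0.4],[[0,0,0],[0,0,0.8],0.4],[[0,0,0],[0,0,0.9],0.4],[[0,0,0],[0,0,1.0],0.4],[[0,0,0],[0,0,1.1],0.4],[[0,0,0],[0,0,1.18],0.4],[[0,0,0],[0,0,1.23],0.4],[[0,0,0],[0,0,1.25],0.4],[[0,0,0],[0,0,1.25],0.4]]'
python3 - <<'E'
from calc import *
state();rel([.540,.0965,.119],tool(-18.9,0))
E
```

```text
time_s: 11.6
eef_pos: [0.5418, 0.0939, 0.1187]
eef_rot: [0.001, 0.907, 0.421, 0.0]
wrist_force: [-0.4, -0.9, -2.1]
opening: 0.574
t 11.6 pos [0.5418 0.0939 0.1187] xhead 49.81 xup -0.0 yup 0.07 F [-0.4 -0.9 -2.1] T [ 0.04 -0.   -0.02] open 0.574 q [-0.04  0.27  1.77 -0.    1.09  0.66]
shift [ 0.8 -3.  -0.3] turn [ 1.1000e-03 -7.0000e-04  1.1992e+00] deg 68.7
```

```bash
python3 -m jog '[[[0,0,0],[0,0,0.04],0.4],[[0,0,0],[0,0,0.11],0.4],[[0,0,0],[0,0,0.2],0.4],[[0,0,0],[0,0,0.3],0.4],[[0,-1,0],[0,0,0.4],0.4],[[0,-1,0],[0,0,0.5],0.4],[[0,-2,0],[0,0,0.6],0.4],[[0,-2,0],[0,0,0.7],0.4],[[0,-3,0],[0,0,0.8],0.4],[[1,-3,0],[0,0,0.9],0.4],[[1,-3,0],[0,0,1.0],0.4],[[1,-3,0],[0,0,1.1],0.4],[[1,-3,0],[0,0,1.16],0.4],[[1,-3,0],[0,0,1.19],0.4],[[1,-3,0],[0,0,1.2],0.4],[[1,-3,0],[0,0,1.2],0.4]]'
python3 - <<'E'
from calc import *
state();o=snap("11");crops("11",(190,190,310,300),(240,160,380,300),"c11")
rel([.540,.0965,.119],tool(-18.9,0))
E
```

```text
time_s: 12.93
eef_pos: [0.54, 0.0967, 0.1186]
eef_rot: [0.0, 0.986, -0.164, 0.0]
wrist_force: [0.1, 0.1, -2.7]
opening: 0.576
t 12.93 pos [0.54   0.0967 0.1186] xhead -18.87 xup 0.05 yup 0.03 F [ 0.1  0.1 -2.7] T [ 0.03  0.   -0.03] open 0.576 q [-0.04  0.27  1.78 -0.    1.09  1.86]
shift [-0.   0.2 -0.4] turn [ 0.0005 -0.001   0.0007] deg 0.1
```

View pics/c11.png

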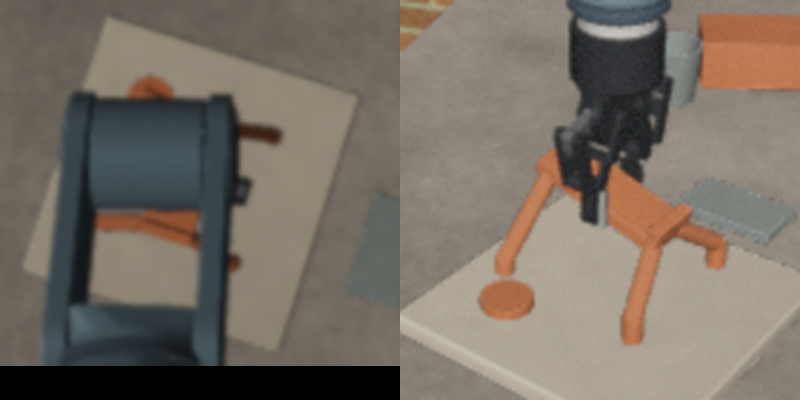

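The short foot at side crop (505,268) hovers right over the disc at (507,300). I lower it.

```bash
python3 -m jog '[[[0,0,5],[0,0,0],0.4],[[0,0,10],[0,0,0],0.4],[[0,0,15],[0,0,0],0.4],[[0,0,19],[0,0,0],0.4],[[0,0,21],[0,0,0],0.4],[[0,0,21],[0,0,0],0.4]]'; python3 -m jog '[[[0,0,1],[0,0,0],0.4],[[0,0,2],[0,0,0],0.4],[[0,0,2],[0,0,0],0.4]]'; python3 -m jog '[[[0,0,1],[0,0,0],0.4],[[0,0,2],[0,0,0],0.4],[[0,0,2],[0,0,0],0.4]]'
```

```text
time_s: 13.53
eef_pos: [0.5395, 0.0966, 0.0967]
eef_rot: [0.0, 0.986, -0.164, -0.0]
wrist_force: [-0.6, 0.8, -1.6]
opening: 0.572
time_s: 13.78
eef_pos: [0.5395, 0.0966, 0.0946]
eef_rot: [0.0, 0.987, -0.164, -0.0]
wrist_force: [-0.3, -0.1, -3.4]
opening: 0.573
time_s: 14.03
eef_pos: [0.5398, 0.0966, 0.0936]
eef_rot: [0.0, 0.987, -0.164, -0.0]
wrist_force: [-4.0, -0.7, 5.4]
opening: 0.57
```

```bash
python3 -m jog '[[[0,0,0.6],[0,0,0],0.4],[[0,0,0.6],[0,0,0],0.4]]'; python3 - <<'E'
from calc import *
state();o=snap("12")
im=o["side"][0][160:300,240:380,::-1];cv2.imwrite("pics/c12.png",cv2.resize(im,None,fx=4,fy=4,interpolation=cv2.INTER_CUBIC))
E
```

```text
time_s: 14.2
eef_pos: [0.5401, 0.0965, 0.0936]
eef_rot: [0.0, 0.987, -0.164, 0.0]
wrist_force: [-2.7, -1.2, 3.7]
opening: 0.573
t 14.2 pos [0.5401 0.0965 0.0936] xhead -18.85 xup 0.04 yup 0.04 F [-2.7 -1.2  3.7] T [0.14 0.32 0.08] open 0.573 q [-0.04  0.31  1.79 -0.    1.04  1.86]
```

View pics/c12.png

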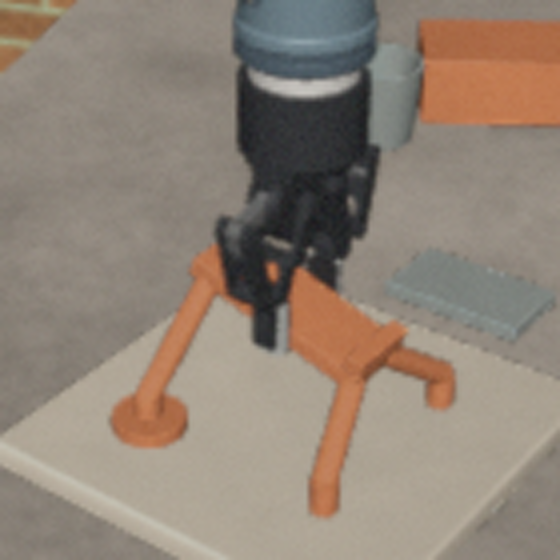

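The short foot stands well within the disc, at crop (147,412). I release and rise.

```bash
python3 -m jog '[[[0,0,0],[0,0,0],0.6],[[0,0,0],[0,0,0],0.8],[[0,0,0],[0,0,0],1],[[0,0,0],[0,0,0],1],[[0,0,0],[0,0,0],1],[[0,0,-15],[0,0,0],1],[[0,0,-40],[0,0,0],1],[[0,0,-70],[0,0,0],1],[[0,0,-70],[0,0,0],1]]'
python3 - <<'E'
from calc import *
state();rel([.4648,-.0991,.12],tool(-18.95,0))
E
```

```text
time_s: 15.05
eef_pos: [0.5437, 0.0966, 0.1695]
eef_rot: [-0.0, 0.987, -0.164, 0.005]
wrist_force: [1.4, 0.0, 0.3]
opening: 1.0
t 15.05 pos [0.5437 0.0966 0.1695] xhead -18.84 xup 0.55 yup -0.12 F [1.4 0.  0.3] T [-0.02 -0.01 -0.02] open 1.0 q [-0.04  0.2   1.74 -0.    1.19  1.86]
shift [-11.9 210.8  48.9] turn [-0.0021 -0.0097  0.002 ] deg 0.6
```

```bash
python3 -m jog '[[[0,30,0],[0,0,0],1],[[-4,70,0],[0,0,0],1],[[-8,110,0],[0,0,0],1],[[-10,150,5],[0,0,0],1],[[-12,185,20],[0,-0.01,0],1],[[-12,211,30],[0,-0.01,0],1],[[-12,211,30],[0,-0.01,0],1]]'
python3 - <<'E'
from calc import *
import tilefit
state();o=snap("13");crops("13",(190,190,310,300),(240,160,410,300),"c13")
for n in(["side"],["top","side"]):tilefit.fit("13",[.4648,-.0991,.012,np.radians(-18.9),0,0],n,sl=0,zp=.012)
rel([.4648,-.0991,.02],tool(-18.95,0))
E
```

```text
time_s: 15.63
eef_pos: [0.4621, -0.1025, 0.137]
eef_rot: [-0.001, 0.986, -0.166, -0.001]
wrist_force: [-0.4, 0.0, 0.7]
opening: 1.0
t 15.63 pos [ 0.4621 -0.1025  0.137 ] xhead -19.08 xup -0.18 yup -0.06 F [-0.4  0.   0.7] T [-0.    0.05  0.02] open 1.0 q [-0.47  0.09  1.95  0.    1.11  1.43]
['side'] topcentre [ 0.4587 -0.0992  0.0127] yaw,slope,roll [-17.64   1.41   0.19] -20.64
['top', 'side'] topcentre [ 0.4685 -0.1115  0.0065] yaw,slope,roll [-22.89   0.35   0.11] -46.61
shift [  0.7  -0.7 118.5] turn [-0.0025  0.0013 -0.0008] deg 0.2
```

View pics/c13.png

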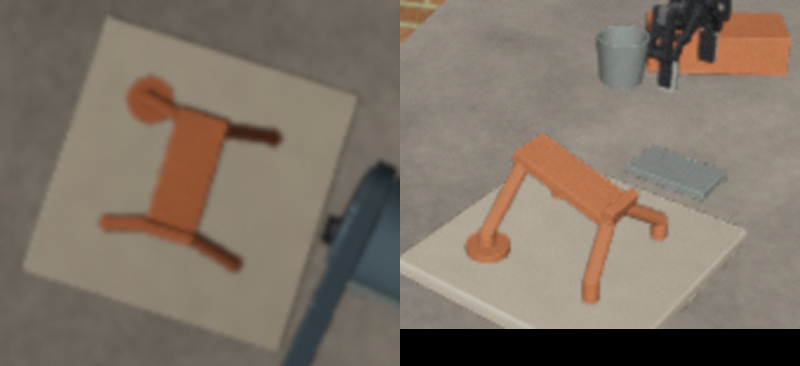

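```bash
python3 - <<'E'
from calc import *
import tilefit,platefit
for t in("9","10","12"):
  for n in(["top"],["side"],["top","side"]):tilefit.fit(t,[.4648,-.0991,.012,np.radians(-18.9),0,0],n,sl=0,zp=.012)
for n in(["top"],["side"],["top","side"]):platefit.fit("13",[.540,.0965,.105,np.radians(-18.9),.314,0],n,zp=.105)
o=load("10");im=o["top"][0][230:330,260:380,::-1];cv2.imwrite("pics/c10t.png",cv2.resize(im,None,fx=5,fy=5,interpolation=cv2.INTER_CUBIC))
E
```

```text
['top'] topcentre [ 0.4688 -0.1034  0.0124] yaw,slope,roll [-1.941e+01 -1.000e-02 -2.000e-02] -17.99
['side'] topcentre [ 0.4755 -0.1073  0.012 ] yaw,slope,roll [-19.86  -0.31  -0.13] -33.36
['top', 'side'] topcentre [ 0.469  -0.1031  0.0136] yaw,slope,roll [-17.26   2.61  -0.19] -48.99
['top'] topcentre [ 0.4688 -0.1035  0.0123] yaw,slope,roll [-19.4    0.    -0.02] -17.86
['side'] topcentre [ 0.4585 -0.0995  0.0126] yaw,slope,roll [-18.12   1.27   0.21] -21.2
['top', 'side'] topcentre [ 0.4662 -0.1035  0.0114] yaw,slope,roll [-18.25   0.49   0.4 ] -35.13
['top'] topcentre [ 0.4688 -0.1035  0.0123] yaw,slope,roll [-19.37   0.    -0.02] -17.95
['side'] topcentre [ 0.4583 -0.0995  0.0126] yaw,slope,roll [-18.43   1.34   0.25] -21.09
['top', 'side'] topcentre [ 0.4663 -0.1035  0.0115] yaw,slope,roll [-18.18   0.55   0.33] -35.01
['top'] platemid [0.5438 0.094  0.1053] yaw,slope,roll [-17.5   17.95   0.33] -90.52
['side'] platemid [0.539  0.0996 0.1051] yaw,slope,roll [-19.89  18.34  -1.19] -59.01
['top', 'side'] platemid [0.5431 0.0939 0.1029] yaw,slope,roll [-19.83  16.64  -1.12] -146.01
```

View pics/c10t.png

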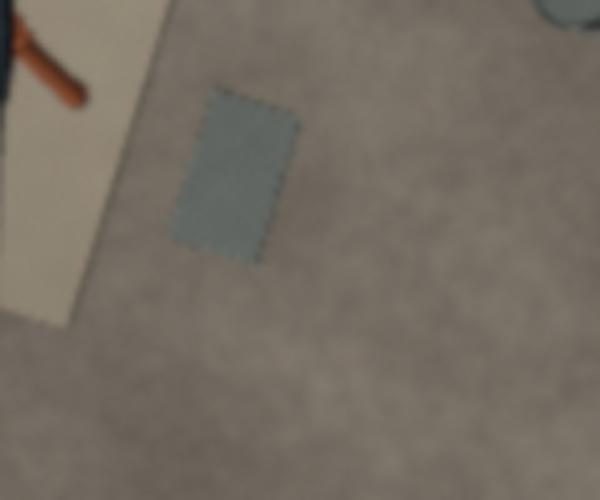

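```bash
python3 - <<'E'
from calc import *
print(onplane("top",[[307.1,265.1]],.012))
state();rel([.467,-.1015,.011],tool(-18.95,0))
E
```

```text
[[ 0.46662873 -0.10193869  0.012     ]]
t 15.73 pos [ 0.464  -0.0999  0.1385] xhead -19.0 xup -0.07 yup -0.14 F [ 0.   1.3 -0.6] T [-0.02 -0.01  0.  ] open 1.002 q [-0.46  0.09  1.95  0.    1.11  1.44]
shift [  3.5   0.9 127.4] turn [-0.0025  0.0013 -0.0008] deg 0.2
```

```bash
python3 -m jog '[[[3,1,30],[0,0,0],1],[[3,1,65],[0,0,0],1],[[3,1,95],[0,0,0],1],[[3,1,112],[0,0,0],1],[[3,1,120],[0,0,0],1],[[3,1,125],[0,0,0],1],[[3,1,127],[0,0,0],1],[[3,1,127],[0,0,0],1]]'
python3 - <<'E'
from calc import *
state();o=snap("14")
im=o["side"][0][150:250,320:420,::-1];cv2.imwrite("pics/c14.png",cv2.resize(im,None,fx=5.5,fy=5.5,interpolation=cv2.INTER_CUBIC))
E
```

```text
time_s: 16.4
eef_pos: [0.4675, -0.1013, 0.0122]
eef_rot: [-0.001, 0.986, -0.165, 0.0]
wrist_force: [-0.3, 1.0, 0.1]
opening: 1.002
t 16.4 pos [ 0.4675 -0.1013  0.0122] xhead -18.95 xup 0.02 yup -0.13 F [-0.3  1.   0.1] T [-0.03 -0.04  0.01] open 1.002 q [-0.46  0.33  1.98  0.    0.83  1.44]
```

View pics/c14.png

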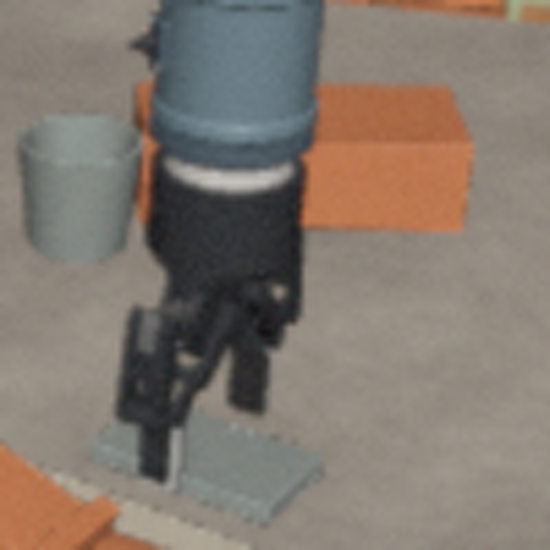

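```bash
python3 -m jog '[[[0,0,0],[0,0,0],0.6],[[0,0,0],[0,0,0],0.5],[[0,0,0],[0,0,0],0.5],[[0,0,0],[0,0,0],0.5],[[0,0,0],[0,0,0],0.5],[[0,0,0],[0,0,0],0.5]]'
python3 -m jog '[[[0,0,-5],[0,0,0],0.5],[[0,0,-20],[0,0,0],0.5],[[0,0,-50],[0,0,0],0.5],[[0,0,-90],[0,0,0],0.5],[[0,0,-130],[0,0,0],0.5],[[0,0,-170],[0,0,0],0.5],[[0,0,-190],[0,0,0],0.5],[[0,0,-190],[0,0,0],0.5]]'
python3 - <<'E'
from calc import *
state();o=snap("15");crops("15",(190,190,310,300),(270,60,420,200),"c15")
T=tool(-18.9,18);n=-T.as_matrix()[:,2]
print(n)
rest=np.array([.540,.0966,.105])+.001*T.as_matrix()[:,0]
for h in(.06,.03,.0):
  rel(rest+n*(.009+h)+T.as_matrix()[:,0]*.008,T)
E
```

```text
time_s: 17.0
eef_pos: [0.4687, -0.1021, 0.0143]
eef_rot: [-0.001, 0.986, -0.165, 0.002]
wrist_force: [-1.4, 1.4, 10.3]
opening: 0.705
time_s: 17.67
eef_pos: [0.4709, -0.1037, 0.2104]
eef_rot: [0.001, 0.986, -0.165, 0.007]
wrist_force: [0.9, -1.1, -2.2]
opening: 0.701
t 17.67 pos [ 0.4709 -0.1037  0.2104] xhead -18.98 xup 0.81 yup -0.04 F [ 0.9 -1.1 -2.2] T [-0.07 -0.01 -0.  ] open 0.701 q [-0.47 -0.    1.88  0.    1.25  1.44]
[-0.29235645  0.10009599  0.95105652]
shift [  -9.6 -211.5   31.7] turn [-0.0016  0.309  -0.0018] deg 17.7
shift [  -0.5 -211.5   60.3] turn [-0.0016  0.309  -0.0018] deg 17.7
shift [   8.6 -211.4   88.9] turn [-0.0016  0.309  -0.0018] deg 17.7
```

View pics/c15.png

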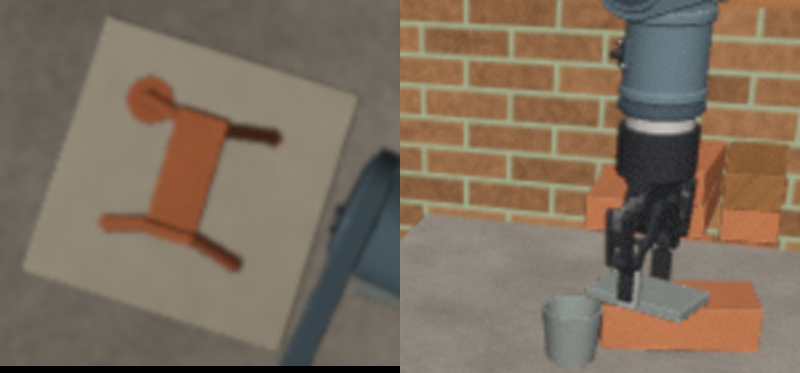

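The tile is held. I carry it over the stand, tilted to the slope, 30 mm off the plate and 8 mm uphill.

```bash
python3 -m jog '[[[-1,-25,0],[0,0.02,0],0.5],[[-2,-60,0],[0,0.06,0],0.5],[[-4,-95,5],[0,0.12,0],0.5],[[-6,-130,12],[0,0.18,0],0.5],[[-8,-165,20],[0,0.24,0],0.5],[[-9,-195,28],[0,0.3,0],0.5],[[-10,-211,32],[0,0.309,0],0.5],[[-5,-211,46],[0,0.309,0],0.5],[[-1,-211,60],[0,0.309,0],0.5],[[-1,-211,60],[0,0.309,0],0.5],[[-1,-211,60],[0,0.309,0],0.5]]'
python3 - <<'E'
from calc import *
state();o=snap("16")
im=o["side"][0][160:300,240:380,::-1];cv2.imwrite("pics/c16.png",cv2.resize(im,None,fx=4,fy=4,interpolation=cv2.INTER_CUBIC))
T=tool(-18.9,18);n=-T.as_matrix()[:,2]
rest=np.array([.540,.0966,.105])+.001*T.as_matrix()[:,0]
for h in(.03,.0):
  rel(rest+n*(.009+h)+T.as_matrix()[:,0]*.008,T)
E
```

```text
time_s: 18.68
eef_pos: [0.5336, 0.0974, 0.142]
eef_rot: [0.025, 0.975, -0.163, 0.151]
wrist_force: [-0.1, -0.3, -2.4]
opening: 0.699
t 18.68 pos [0.5336 0.0974 0.142 ] xhead -18.99 xup 17.64 yup 0.02 F [-0.1 -0.3 -2.4] T [0.04 0.29 0.02] open 0.699 q [ 0.02  0.08  1.98 -0.15  0.8   2.01]
shift [ 1.1 -0.9 -0. ] turn [-0.0006  0.0017 -0.0024] deg 0.2
shift [ 1.2 -0.9 30. ] turn [-0.0006  0.0017 -0.0024] deg 0.2
```

View pics/c16.png

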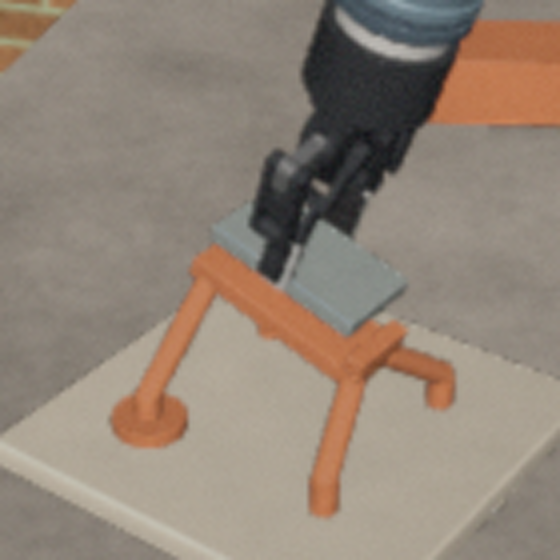

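```bash
python3 - <<'E'
from calc import *
z=load("16");im=z["side"][0][160:300,240:380,::-1];im=cv2.resize(im,None,fx=4,fy=4,interpolation=cv2.INTER_CUBIC)
p=np.array([.5336,.0974,.142]);T=tool(-18.99,17.64)
def dr(im,X,col):
    u=(proj("side",X)+.5-[240,160])*4;cv2.polylines(im,[np.round(u).astype(int)],True,col,1)
for e,col in((-.004,(0,255,255)),(.004,(255,0,255))):
    X=p+T.apply(np.array([[a*.052+e,b*.031,-.003] for a,b in((1,1),(1,-1),(-1,-1),(-1,1))]));dr(im,X,col)
S=R.from_euler("ZYX",[np.radians(-18.9),-np.radians(18),0]);pm=np.array([.540,.0966,.105])
dr(im,pm+S.apply(np.array([[a*.063,b*.025,0] for a,b in((1,1),(1,-1),(-1,-1),(-1,1))])),(255,255,0))
dr(im,pm+S.apply(np.array([[-.051,.025,.01],[-.051,-.025,.01],[-.063,-.025,.01],[-.063,.025,.01]])),(0,255,0))
cv2.imwrite("pics/c16b.png",im)
E
```

```text
(no output)
```

View pics/c16b.png

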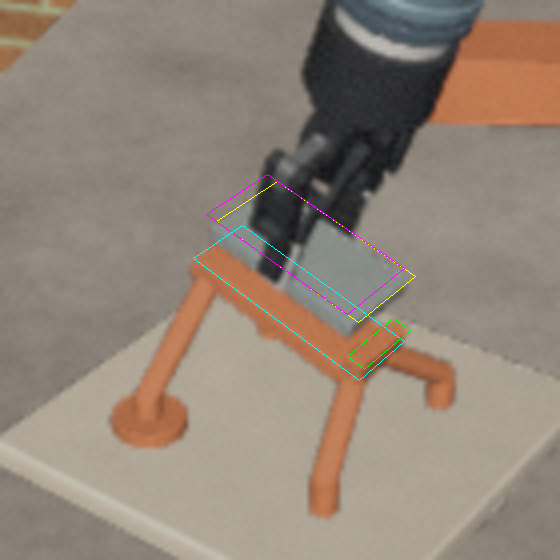

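```bash
python3 -m jog '[[[0,-1,8],[0,0,0],0.5],[[0,-1,15],[0,0,0],0.5],[[0,-1,19],[0,0,0],0.5],[[0,-1,21],[0,0,0],0.5],[[0,-1,21],[0,0,0],0.5]]'
python3 -m jog '[[[0,0,1],[0,0,0],0.5],[[0,0,2],[0,0,0],0.5],[[0,0,2],[0,0,0],0.5]]'
python3 - <<'E'
from calc import *
state();o=snap("17")
im=o["side"][0][160:300,240:380,::-1];cv2.imwrite("pics/c17.png",cv2.resize(im,None,fx=4,fy=4,interpolation=cv2.INTER_CUBIC))
T=tool(-18.9,18);n=-T.as_matrix()[:,2]
rest=np.array([.540,.0966,.105])+.001*T.as_matrix()[:,0]
rel(rest,T)
E
```

```text
time_s: 19.2
eef_pos: [0.5415, 0.0958, 0.1237]
eef_rot: [0.025, 0.974, -0.163, 0.153]
wrist_force: [-0.8, -0.6, -2.1]
opening: 0.698
time_s: 19.45
eef_pos: [0.5421, 0.0956, 0.1218]
eef_rot: [0.025, 0.974, -0.163, 0.153]
wrist_force: [0.6, 0.1, -2.2]
opening: 0.702
t 19.45 pos [0.5421 0.0956 0.1218] xhead -19.06 xup 17.83 yup -0.05 F [ 0.6  0.1 -2.2] T [0.11 0.27 0.04] open 0.702 q [ 0.02  0.13  1.98 -0.15  0.75  2.02]
shift [-6.4 -0.2 15.4] turn [-0.0002  0.0027 -0.0026] deg 0.2
```

View pics/c17.png

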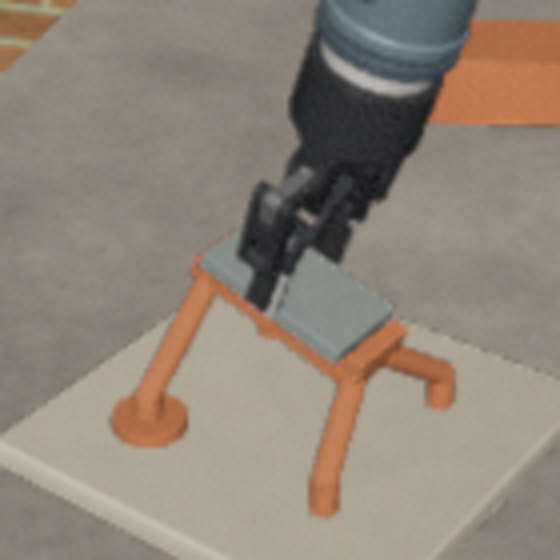

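```bash
python3 -m jog '[[[0,0,1],[0,0,0],0.5],[[0,0,2],[0,0,0],0.5],[[0,0,2],[0,0,0],0.5]]'; python3 -m jog '[[[0,0,1],[0,0,0],0.5],[[0,0,1],[0,0,0],0.5]]'
```

```text
time_s: 19.8
eef_pos: [0.5429, 0.0956, 0.1209]
eef_rot: [0.025, 0.974, -0.163, 0.153]
wrist_force: [-5.0, 0.4, 5.8]
opening: 0.696
time_s: 19.97
eef_pos: [0.5434, 0.0956, 0.1209]
eef_rot: [0.025, 0.974, -0.163, 0.154]
wrist_force: [-6.3, -0.1, 7.0]
opening: 0.703
```

Contact with the plate. I back off 1 mm and slide downhill towards the cleat, watching the force.

```bash
python3 -m jog '[[[0,0,-1.5],[0,0,0],0.5],[[-2,0,-1.5],[0,0,0],0.5],[[-4,0,-1.5],[0,0,0],0.5],[[-4,0,-1.5],[0,0,0],0.5]]'
python3 - <<'E'
from calc import *
state();o=snap("18")
im=o["side"][0][210:260,285:345,::-1];cv2.imwrite("pics/c18.png",cv2.resize(im,None,fx=10,fy=10,interpolation=cv2.INTER_CUBIC))
T=tool(-18.9,18);rest=np.array([.540,.0966,.105])+.001*T.as_matrix()[:,0]
rel(rest,T)
E
```

```text
time_s: 20.3
eef_pos: [0.5396, 0.097, 0.1213]
eef_rot: [0.025, 0.974, -0.163, 0.154]
wrist_force: [0.6, -0.5, -1.6]
opening: 0.701
t 20.3 pos [0.5396 0.097  0.1213] xhead -19.01 xup 17.97 yup -0.06 F [ 0.6 -0.5 -1.6] T [ 0.04 -0.03  0.07] open 0.701 q [ 0.02  0.13  1.98 -0.16  0.74  2.02]
shift [-3.5  0.2 15.6] turn [-0.0005  0.0009 -0.002 ] deg 0.1
```

View pics/c18.png

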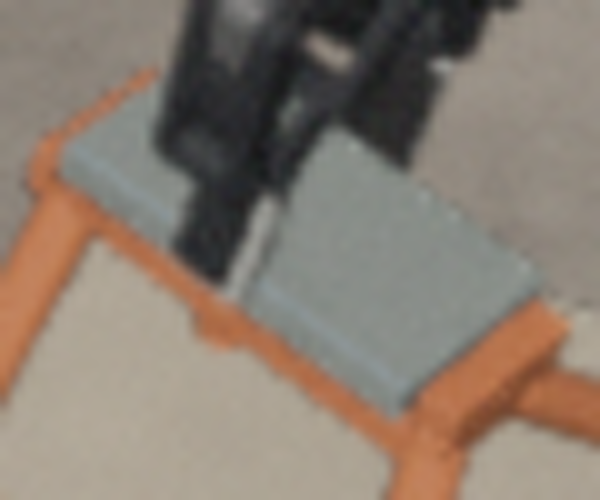

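```bash
python3 -m jog '[[[-1,0,0],[0,0,0],0.5],[[-2,0,0],[0,0,0],0.5],[[-2,0,0],[0,0,0],0.5]]'; python3 -m jog '[[[-1,0,0],[0,0,0],0.5],[[-1,0,0],[0,0,0],0.5],[[-1,0,0],[0,0,0],0.5]]'
```

```text
time_s: 20.65
eef_pos: [0.5383, 0.0975, 0.121]
eef_rot: [0.025, 0.974, -0.163, 0.155]
wrist_force: [2.8, 0.2, 0.7]
opening: 0.702
time_s: 20.9
eef_pos: [0.5378, 0.0978, 0.121]
eef_rot: [0.025, 0.974, -0.163, 0.155]
wrist_force: [3.7, -1.3, 1.7]
opening: 0.699
```

Cleat contact (force of about 4 N uphill). I seat it down onto the plate.

```bash
python3 -m jog '[[[0,0,1],[0,0,0],0.5],[[0,0,1.5],[0,0,0],0.5],[[0,0,1.5],[0,0,0],0.5]]'
python3 - <<'E'
from calc import *
state();o=snap("19")
im=o["side"][0][160:300,240:380,::-1];cv2.imwrite("pics/c19.png",cv2.resize(im,None,fx=4,fy=4,interpolation=cv2.INTER_CUBIC))
E
```

```text
time_s: 21.15
eef_pos: [0.5381, 0.0978, 0.12]
eef_rot: [0.025, 0.974, -0.163, 0.155]
wrist_force: [-1.7, -0.2, 7.3]
opening: 0.698
t 21.15 pos [0.5381 0.0978 0.12  ] xhead -19.02 xup 18.05 yup -0.08 F [-1.7 -0.2  7.3] T [-0.18  0.19 -0.02] open 0.698 q [ 0.02  0.12  1.99 -0.16  0.74  2.03]
```

View pics/c19.png

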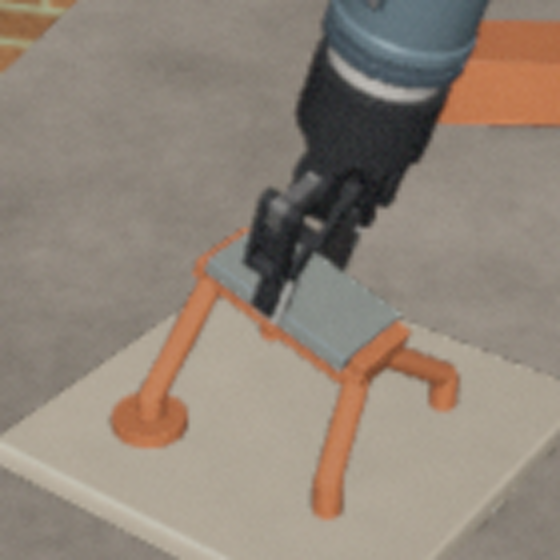

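The tile is seated on the plate against the cleat. I release and retreat along the tool axis.

```bash
python3 -m jog '[[[0,0,-0.5],[0,0,0],0.6],[[0,0,-0.5],[0,0,0],0.75],[[0,0,-0.5],[0,0,0],0.9],[[0,0,-0.5],[0,0,0],1],[[0,0,-0.5],[0,0,0],1],[[0,0,-0.5],[0,0,0],1],[[0,0,-15],[0,0,0],1],[[0,0,-40],[0,0,0],1],[[0,0,-80],[0,0,0],1],[[0,0,-110],[0,0,0],1],[[0,0,-110],[0,0,0],1]]'
python3 -m jog '[[[0,30,0],[0,0,0],1],[[0,70,0],[0,0,0],1],[[0,110,0],[0,0,0],1],[[0,150,0],[0,0,0],1],[[0,190,0],[0,0,0],1],[[0,230,0],[0,0,0],1],[[0,250,0],[0,0,0],1],[[0,250,0],[0,0,0],1]]'
python3 - <<'E'
from calc import *
import tilefit
state();o=snap("20");crops("20",(200,200,290,290),(270,200,350,280),"c20")
for n in(["top"],["side"],["top","side"]):tilefit.fit("20",[.537,.0977,.1165,np.radians(-18.9),.314,0],n,zp=.117)
E
```

```text
time_s: 22.17
eef_pos: [0.5082, 0.1095, 0.2315]
eef_rot: [0.024, 0.973, -0.163, 0.16]
wrist_force: [1.4, 0.4, 0.4]
opening: 0.997
time_s: 22.83
eef_pos: [0.426, -0.1307, 0.2301]
eef_rot: [0.025, 0.973, -0.165, 0.16]
wrist_force: [0.2, 0.3, -0.5]
opening: 0.999
t 22.83 pos [ 0.426  -0.1307  0.2301] xhead -19.33 xup 18.65 yup -0.24 F [ 0.2  0.3 -0.5] T [0.02 0.16 0.02] open 0.999 q [-0.64 -0.35  2.16  0.12  1.02  1.23]
['top'] topcentre [0.5364 0.0962 0.1174] yaw,slope,roll [-18.87  18.06   0.24] -77.41
['side'] topcentre [0.5344 0.1095 0.1171] yaw,slope,roll [-18.78  17.85  -0.78] -62.81
['top', 'side'] topcentre [0.5374 0.0974 0.11  ] yaw,slope,roll [-19.3   17.82  -1.58] -134.57
```

View pics/c20.png

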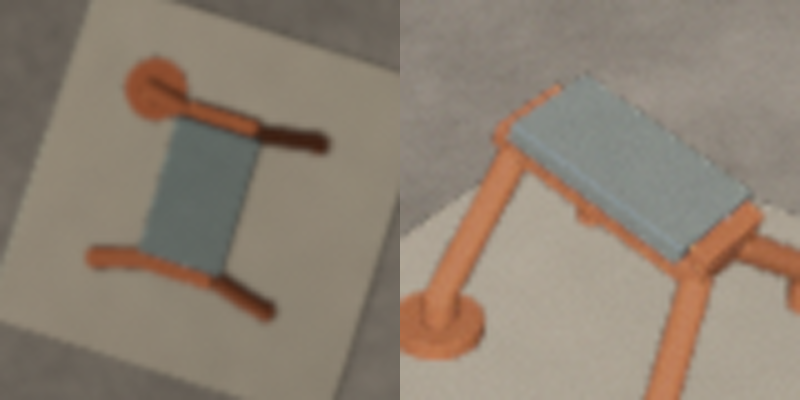

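```bash
python3 - <<'E'
from calc import *
o=load("20");b=(310,225,350,265);im=cv2.resize(o["side"][0][b[1]:b[3],b[0]:b[2],::-1],(480,480),interpolation=cv2.INTER_CUBIC);
b2=(225,215,270,270);im2=cv2.resize(o["top"][0][b2[1]:b2[3],b2[0]:b2[2],::-1],None,fx=8.5,fy=8.5,interpolation=cv2.INTER_CUBIC)
im2=cv2.copyMakeBorder(im2,0,max(0,480-im2.shape[0]),0,0,cv2.BORDER_CONSTANT)[:480,:320] if im2.shape[1]<=320 else im2[:480,:320]
cv2.imwrite("pics/c20b.png",np.hstack([im,im2]))
# side depth plane fit of tile, and roll
P=o["side"][2];v=o["side"][0].astype(int)
m=(abs(v[...,0]-v[...,2])<14);m[:214]=0;m[255:]=0;m[:,:290]=0;m[:,347:]=0
m=cv2.erode(cv2.morphologyEx(m.astype(np.uint8),cv2.MORPH_OPEN,np.ones((3,3))),np.ones((3,3)))>0
m&=(P[...,2]>.09)
Q=P[m];A=np.c_[Q[:,:2]-Q[:,:2].mean(0),np.ones(len(Q))];k=np.linalg.lstsq(A,Q[:,2],rcond=None)[0]
print(len(Q),k,np.degrees(np.arctan(np.hypot(*k[:2]))),np.degrees(np.arctan2(k[1],k[0])))
E
```

```text
Traceback (most recent call last):
ValueError: all the input array dimensions except for the concatenation axis must match exactly, but along dimension 0, the array at index 0 has size 480 and the array at index 1 has size 468
```

```bash
python3 - <<'E'
from calc import *
o=load("20");b=(310,225,350,265);im=cv2.resize(o["side"][0][b[1]:b[3],b[0]:b[2],::-1],(400,400),interpolation=cv2.INTER_CUBIC);
b2=(225,222,275,272);im2=cv2.resize(o["top"][0][b2[1]:b2[3],b2[0]:b2[2],::-1],(400,400),interpolation=cv2.INTER_CUBIC)
cv2.imwrite("pics/c20b.png",np.hstack([im,im2]))
P=o["side"][2];v=o["side"][0].astype(int)
m=(abs(v[...,0]-v[...,2])<14);m[:214]=0;m[255:]=0;m[:,:290]=0;m[:,347:]=0
m=cv2.erode(cv2.morphologyEx(m.astype(np.uint8),cv2.MORPH_OPEN,np.ones((3,3))),np.ones((3,3)))>0
m&=(P[...,2]>.09)
Q=P[m];A=np.c_[Q[:,:2]-Q[:,:2].mean(0),np.ones(len(Q))];k=np.linalg.lstsq(A,Q[:,2],rcond=None)[0]
print(len(Q),k,np.degrees(np.arctan(np.hypot(*k[:2]))),np.degrees(np.arctan2(k[1],k[0])))
E
```

```text
679 [0.32926843 0.50714756 0.11691848] 31.159766554196832 57.00612334360878
```

View pics/c20b.png

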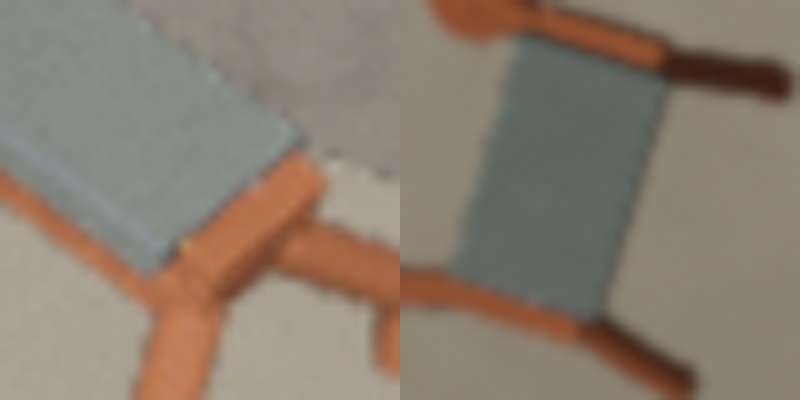

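```bash
python3 - <<'E'
from calc import *
o=load("20")
S=R.from_euler("ZYX",[np.radians(-18.9),-np.radians(18),0])
pm=np.array([.5392,.0968,.105])
rows=[]
for n,b in(("side",(310,225,350,265)),("top",(225,222,275,272))):
    f=400/(b[2]-b[0]);im=cv2.resize(o[n][0][b[1]:b[3],b[0]:b[2],::-1],(400,400),interpolation=cv2.INTER_CUBIC)
    def dr(X,col):
        u=(proj(n,pm+S.apply(np.array(X)))+.5-[b[0],b[1]])*f;cv2.polylines(im,[np.round(u).astype(int)],True,col,1)
    dr([[.001+a*.052,c*.031,.012] for a,c in((1,1),(1,-1),(-1,-1),(-1,1))],(255,255,0))
    dr([[-.051,.025,.01],[-.051,-.025,.01],[-.063,-.025,.01],[-.063,.025,.01]],(0,255,0))
    dr([[-.063,.025,.01],[-.063,-.025,.01],[-.063,-.025,-.014],[-.063,.025,-.014]],(255,0,255))
    rows.append(im)
cv2.imwrite("pics/c20c.png",np.hstack(rows))
# robust plane on tile top from side depth
P=o["side"][2];u=proj("side",pm+S.apply(np.array([[.001+a*.045,c*.025,.012] for a,c in((1,1),(1,-1),(-1,-1),(-1,1))])))
m=np.zeros((420,560),np.uint8);cv2.fillConvexPoly(m,np.round(u).astype(int),1)
for nm in("side","top"):
    u=proj(nm,pm+S.apply(np.array([[.001+a*.045,c*.025,.012] for a,c in((1,1),(1,-1),(-1,-1),(-1,1))])));m[:]=0;cv2.fillConvexPoly(m,np.round(u).astype(int),1)
    Q=o[nm][2][m>0];L=S.inv().apply(Q-pm);A=np.c_[L[:,:2],np.ones(len(L))];k=np.linalg.lstsq(A,L[:,2],rcond=None)[0]
    print(nm,len(Q),"tilt vs model deg x,y",np.degrees(k[:2]).round(2),"height mm",(k[2]*1000).round(1))
E
```

```text
side 548 tilt vs model deg x,y [-0.03  0.14] height mm 13.1
top 488 tilt vs model deg x,y [ 110.63 -115.62] height mm 13.9
```

View pics/c20c.png

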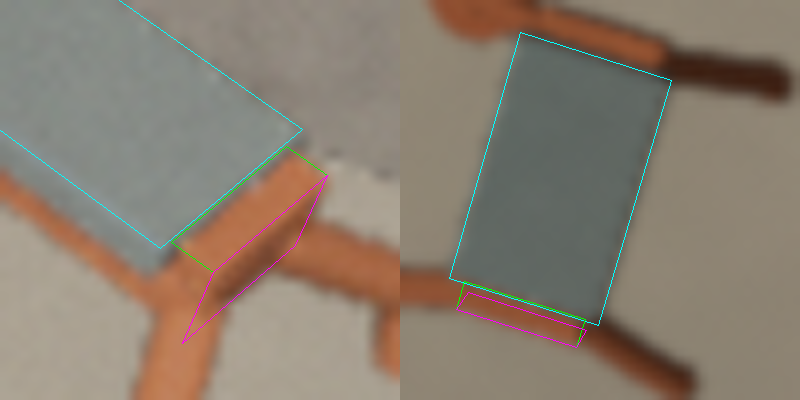

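The depth plane of the tile is within 0.15° of the nominal 18° slope with no roll, so the stand stands level on all feet. The tile is at the cleat and centred. I compare the bystanders with the start, then hand in.

```bash
python3 - <<'E'
from calc import *
a=load("0");b=load("20")
for nm,n,x in(("bowl","top",(135,238,172,275)),("cup","top",(362,210,392,240)),("brick","top",(385,222,438,297)),("bowl","side",(258,330,318,380)),("cup","side",(322,170,344,198))):
    d=np.abs(a[n][0][x[1]:x[3],x[0]:x[2]].astype(int)-b[n][0][x[1]:x[3],x[0]:x[2]]);print(nm,n,d.mean().round(2),d.max())
state();print(hand_in())
E
```

```text
bowl top 0.94 3
cup top 0.98 3
brick top 1.0 3
bowl side 1.59 8
cup side 1.73 9
t 22.93 pos [ 0.4267 -0.1278  0.2299] xhead -19.22 xup 18.6 yup -0.33 F [-0.2  0.7  0.3] T [ 0.01  0.1  -0.03] open 1.003 q [-0.63 -0.35  2.16  0.12  1.02  1.23]
the job is handed in; nothing more can be done
None
```

I did the job in the order asked and handed it in at 22.9 s, with the gripper open and clear of everything. The tile was lifted off and laid flat on the bench. The stand was lifted, turned 140° clockwise, set with its short foot on the disc and let go. The tile was then laid back on the slope against the cleat. No verdict is reported.

**Stand:** In the side picture the short foot stands well inside the disc. The tile lying on the plate slopes 18° to within 0.15°, so the stand is level and not rocking.

**Tile:** It lies along the stand's axis, and I estimate it is about 0.5 mm off centre. Pushing it onto the cleat gave about 4 N and moved the stand by about 1 mm.

**Bowl, cup and brick:** The top pictures show no change from the start for all three. The side pictures also show none for the bowl and cup; the brick was not compared there.

**What disagreed or is unsure:**
- The side-camera outline fit put the tile 13 mm off in y from the top-camera fit. I relied on the top view, the side depth and the grip positions instead.
- The top-camera depth check of the slope gave nonsense, and I did not use it.
- A thin dark line at the cleat joint looks like the tile standing 2 mm higher than the cleat. A gap of up to about 1.5 mm there cannot be ruled out from the pictures.

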